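# Clear the optics and present the blind spacer hole-up

## Task

Gather the loose optics first: set the objective and the eyepiece down in the blue parts tray without dropping them. Then take the square spacer off the round stage, find which end has the blind hole and turn that end straight up, prove by feel that the lower end is the closed one by pressing it lightly on the feeler's brass plunger, centred, until the plunger has clearly gone down, pause a moment, and lift the spacer a hand's breadth clear above the feeler. Finish while still holding it there, steady and hole-up, and leave everything else where it stands.

Things in the scene. Friction and masses are not known exactly. Their poses are not given: they have to be found in the camera images.
- objective: Microscope objective standing on its wide end: bright steel barrel with a red and a green band, 27 mm diameter up to 30 mm height, then tapering to a nose at 47 mm. 120 g. Origin: centre of its underside; z up along the barrel.
- eyepiece: Black eyepiece standing on its wide end: 33 mm diameter up to 34 mm height, above that a silver tube of 23 mm diameter up to 56 mm. 100 g. Origin: centre of its underside; z up along the tube.
- tray: Blue open parts tray, fixed to the bench: outside 170 mm (its x) by 220 mm (its y), 45 mm tall, walls and floor 5 mm. Origin: centre of its underside, on the bench.
- stage: Round black and aluminium microscope stage lying on the bench, fixed: 104 mm diameter with a small clamp screw out to 66 mm along its +x, flat top 55 mm above the bench. The spacer starts on it. Origin: centre of its underside.
- spacer: Blind spacer: square aluminium block, 56 mm long (its x) and 44 x 44 mm in section (its y and z), with a blue band near each end. One end has a blind hole of 26 mm diameter, 36 mm deep; the other end is closed. About 200 g. Starts lying on its side on the stage, the hole looking sideways in some direction that is hard to see from above. Origin: centre of the block; its +x axis points out of the hole.
- spacer_hole (a point): Centre of the hole's mouth, 28 mm from the block's centre along its +x.
- feeler: Spring feeler, fixed to the bench: 70 mm square grey base, 16 mm tall, a dark cone on it from 34 mm diameter to 26 mm at 40 mm height, and a brass plunger of 10 mm diameter standing up from its middle to a tip 60 mm above the bench. The plunger would go up inside the spacer's hole without being pressed. Origin: centre of the base's underside; plunger straight above it.
- plunger (a joint): Travel of the feeler's brass plunger, m: 0 when up, grows as it is pressed straight down, 0.014 at its stop. The spring starts at about 1.3 N and reaches about 4.8 N at the stop; it springs back by itself.
- bottle: Bystander, to be left alone: small amber glass bottle, 38 mm across, 95 mm tall. Origin: centre of its underside.
- dish: Bystander, to be left alone: clear shallow dish, 86 mm across, 16 mm tall. Origin: centre of its underside.
- slidebox: Bystander, to be left alone: green slide box, 85 x 160 x 34 mm. Origin: centre of its underside.
- driver: Bystander, to be left alone: screwdriver, 150 mm long, lying. Origin: under the middle of its length.
- filterring: Bystander, to be left alone: dark steel filter ring, 44 mm across, 8 mm tall. Origin: centre of its underside.
- dustcap: Bystander, to be left alone: grey dust cap, 40 mm across, 18 mm tall. Origin: centre of its underside.
There are look-alikes about, which are no part of the job. Leave any purple look-alike of the objective alone. Several things have the shape of the spacer; the one meant has the colours described above.

How it is judged:
By the outcome, as a careful person would: the job done as asked, in the order asked, and still so for the second after the job is handed in, while the arm keeps its last pose, push and grip.
It also fails if it takes over 69 s, if anything falls off the work surface, if the arm or the gripper's body presses on something with over 40 N, if the wrist force passes 120 N, or if a joint passes its speed limit or range.

## Robot

A 6-joint arm with a two-finger parallel gripper is mounted at the origin on the work surface. World frame = base frame: x ahead of the robot, y to its left, z up, the work surface at z = 0. Lengths are in mm, angles in rad, forces in N, time in s.
With the tool pointing down it reaches from about 275 to 1000 mm from the base axis. Payload 8.4 kg.
Tool frame: the origin (TCP) lies at the centre of the arm's flange, where the gripper is bolted on; the fingertips stand r.tip_extent ahead of it and the grasp point (between the pads) lies 155 mm ahead of it (r.tip_extent is the distance from the TCP to the fingertips, in mm); z points along the fingers, y is the direction in which the jaws open and shut (so a half turn about z gives the same grasp; the last joint's range is limited). The gripper opens to 85 mm and grips with 20 to 120 N. Pads are 22 mm wide; open, the fingers measure 114 mm over their backs; the gripper's body (76 mm by 85 mm) begins 54 mm behind the grasp point. The pads swing forward as they close: fully open they stand 13 mm farther back than shut.
Start: joints at [-1.163, 0.353, 1.633, -0, 1.155, -0.002], TCP at [249.015, -573.255, 404.681] pointing down, gripper open.
Joint ranges: [-2.63, 2.63], [-0.92, 2.1], [0.06, 2.66], [-1.3, 4.44], [0, 2.69], [-3.02, 3.02]. Speed limits (rad/s): [2.22, 2.22, 2.79, 3.14, 3.14, 3.14].

## Interface

Orientations are given as [roll, pitch, yaw] about the fixed x, y, z axes, in that order (R = Rz(yaw) Ry(pitch) Rx(roll)).
In Python, from rig import sense, grab_frame, job, r gives the robot as it stands. The module is installed in compiled form; this text tells all that it offers.
- The arm moves only by the shell command python3 -m creep 'ROWS' [FORCE]. ROWS is JSON, a list of rows, each a list of 7 numbers: the turn, a rotation vector about the tool's x, y, z in rad, then the shift along the tool's x, y, z in mm, then the closure, from 0 (fully open) to 1 (shut). In form: [[wx, wy, wz, dx, dy, dz, fingers], ...]. A call has 1 to 10 rows; each row shifts and turns the pose as measured when the row begins, along the tool's axes as they then stand; what a row does not reach is not made up. A row lasts 1/12 s, in which the tool goes at most 41.7 mm and 7.16 degrees, less where a joint would pass 70% of its speed; a pose out of reach is approached as far as the arm can. A call with a gripper value outside its range is refused whole. The fingers move at their own pace and stop on an object; FORCE is the grip in N (left out, the last holds). Time passes only in rows, so rows that do not move let the fingers close. It gives the time, the measured TCP pose, the force and the opening at its end, in the units of the state.
- sense(): the state, without advancing time (a new reading comes with each control period).
- grab_frame(name): name is "side" or "top"; returns a dict with "color" (420x560x3 uint8, red, green, blue), "mtx" (3x3 intrinsics, pixels), "T" (4x4, takes a point from camera to world coordinates). Camera axes: x right, y down, z forward; pixel columns grow to the right and rows downward; lengths in mm; the calibration is good to about 2 mm. A picture is of the moment at which its call begins. There is no depth.
- job.sign_off(): hands the job in, once; it reports no verdict.
The state is a dict: "clock": time; "qpos": joint angles; "qvel": joint speeds; "joint_efforts": joint torques, N m; "eef_pos": TCP position; "tcp_rot": TCP orientation; "contact_force": force on the tool from outside, world axes, zero at the start; "wrist_torque": the same for the moment, N m; "opening": opening from 0.0 (shut) to 1.0 (fully open).
Only numpy, scipy, OpenCV 4.12 (cv2) and the standard library are available. Lean on these libraries where they do the work, as an engineer would, in place of code of your own. Each camera call takes 0.05 s, during which the arm holds its last target.

## Working session

There is one attempt and no reset: what is moved stays moved. The work goes in short steps, Python scripts to look and compute and a shell command to move; the robot and the scene stay as the last step left them, time stands still between calls to the robot, and variables do not carry over. Pictures are saved under pics/ and viewed, and the job is handed in when it is done.

```bash
mkdir -p pics; ls
python3 - <<'E'
from rig import sense, grab_frame, job, r
import cv2
print(sense()); print(r.tip_extent, [a for a in dir(r) if a[0]!='_'])
for n in("top","side"):
    f=grab_frame(n); cv2.imwrite(f"pics/{n}0.png",cv2.resize(f["color"][:,:,::-1],(800,600),interpolation=cv2.INTER_CUBIC)); print(f["mtx"],f["T"])
E
```

```text
pics
{'clock': 0.0, 'qpos': array([-1.16336060e+00,  3.53624064e-01,  1.63416629e+00, -3.00003741e-07,
        1.15522817e+00, -2.38290853e-03]), 'qvel': array([ 0.0019244 ,  0.00061605,  0.00093906, -0.00166338, -0.00042523,
        0.00038203]), 'joint_efforts': array([-1.93879554e-03, -6.05267429e+01, -3.42061186e+01, -4.14688111e-05,
        9.57976881e-03, -2.34238911e-05]), 'eef_pos': array([ 248.93508694, -573.00617766,  403.96280383]), 'tcp_rot': array([-3.14016679e+00, -3.12341689e-06,  4.09818759e-01]), 'contact_force': array([ 0.07382255, -0.41395198, -1.30001184]), 'wrist_torque': array([ 0.05660752, -0.01530099, -0.02555988]), 'opening': 1.0017394875784449}
173.4 ['MotionError', 'tip_extent']
[[386.16525186   0.         272.94758936]
 [  0.         386.16525186 203.16377578]
 [  0.           0.           1.        ]] [[ 2.18437644e-02 -9.82606764e-01  1.84409321e-01  4.14826860e+02]
 [-9.99743379e-01 -2.25759593e-02 -1.87155126e-03 -5.99201501e+01]
 [ 6.00221626e-03 -1.84321116e-01 -9.82847750e-01  1.07685733e+03]
 [ 0.00000000e+00  0.00000000e+00  0.00000000e+00  1.00000000e+00]]
[[498.50658402   0.         277.81655197]
 [  0.         498.50658402 208.65783133]
 [  0.           0.           1.        ]] [[-9.73274110e-01 -1.75001584e-01  1.48700883e-01  4.18831582e+02]
 [-2.29645881e-01  7.43162387e-01 -6.28468326e-01  7.23277806e+02]
 [-5.25950313e-04 -6.45820496e-01 -7.63489103e-01  1.00542521e+03]
 [ 0.00000000e+00  0.00000000e+00  0.00000000e+00  1.00000000e+00]]
```

View pics/top0.png

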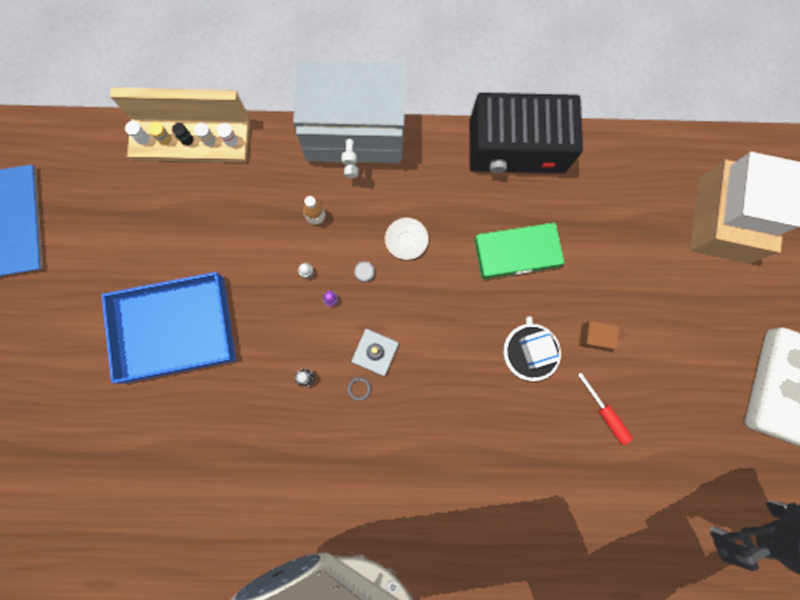

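View pics/side0.png

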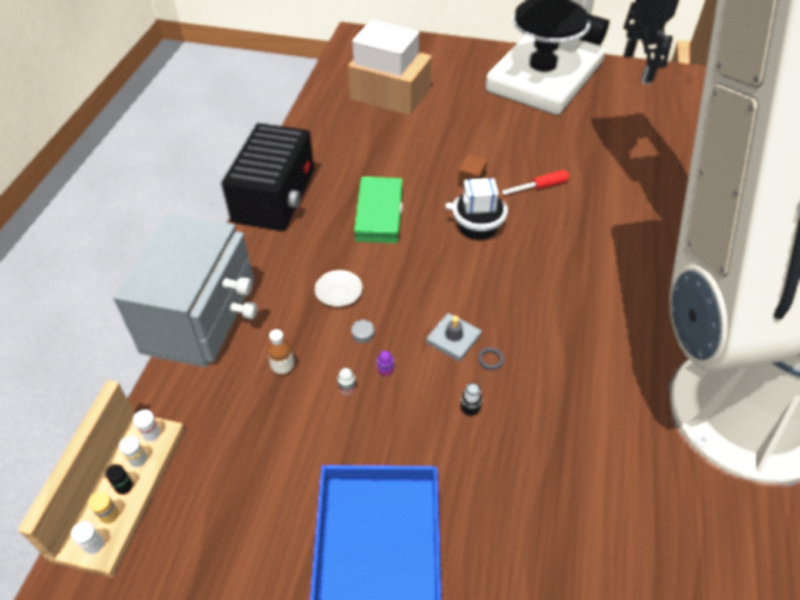

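```bash
cat > h.py <<'E'
import numpy as np, cv2
from scipy.spatial.transform import Rotation as R
from rig import sense, grab_frame
def ray(f,u,v):
    d=f["T"][:3,:3]@np.linalg.inv(f["mtx"])@[u,v,1]; return f["T"][:3,3],d
def at(f,u,v,z):
    o,d=ray(f,u,v); return o+d*(z-o[2])/d[2]
def proj(f,P):
    P=np.atleast_2d(P); q=(P-f["T"][:3,3])@f["T"][:3,:3]; q=q@f["mtx"].T; return q[:,:2]/q[:,2:]
def crop(f,u,v,w,h,name,k=8,pts=()):
    u=int(u);v=int(v)
    im=cv2.resize(f["color"][v:v+h,u:u+w,::-1],None,fx=k,fy=k,interpolation=cv2.INTER_CUBIC)
    for p in pts: cv2.circle(im,(int((p[0]-u+.5)*k),int((p[1]-v+.5)*k)),2,(0,255,255),-1)
    cv2.imwrite("pics/"+name,im)
def tcp():
    s=sense(); return s["eef_pos"],R.from_euler("xyz",s["tcp_rot"])
def go(target,rot):  # total shift & turn in tool frame
    p,q=tcp(); t=q.inv()*rot
    return q.inv().apply(np.array(target)-p).round(1), t.as_rotvec().round(3)
E
python3 - <<'E'
from h import *
t=grab_frame("top"); s=grab_frame("side")
crop(t,345,210,70,60,"ts.png",5); crop(s,300,110,70,60,"ss.png",5)
crop(t,200,180,90,105,"to.png",5);crop(s,220,210,150,90,"so.png",5)
a=[cv2.imread("pics/"+n) for n in("ts.png","ss.png")]
cv2.imwrite("pics/sp.png",np.hstack(a))
E
```

```text
(no output)
```

View pics/sp.png

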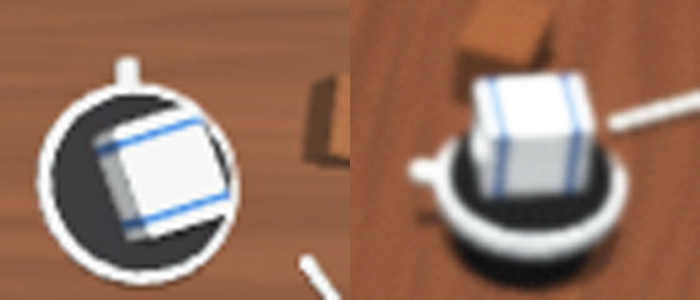

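View pics/to.png

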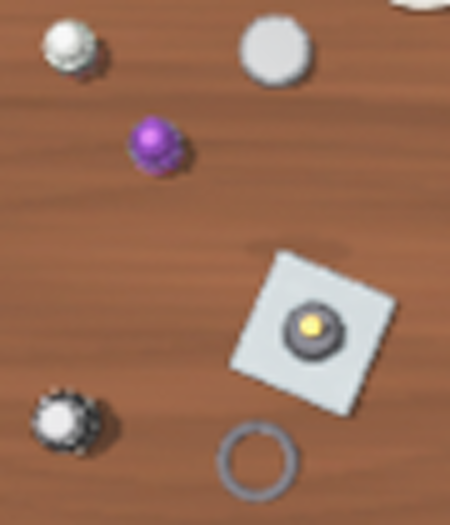

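View pics/so.png

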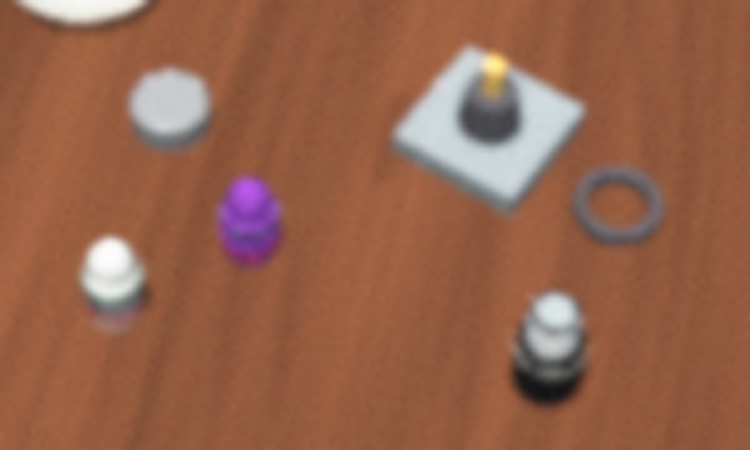

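Run:
```python
from h import *
t=grab_frame("top"); s=grab_frame("side")
c=lambda a,o:((a[0]/5-.4)+o[0],(a[1]/5-.4)+o[1])
for n,a,b,z in (("obj",(67,38),(110,247),47),("eye",(60,420),(555,308),56),("plg",(311,325),(494,60),60)):
    print(n,at(t,*c(a,(200,180)),z).round(1),at(s,*c(b,(220,210)),z).round(1))
# tray rim corners from 800x600 picture
for u,v in((103,294),(218,274),(237,360),(113,382)): print(at(t,u*.7-.15,v*.7-.15,45).round(0))
# spacer top corners
for a in((95,150),(195,105),(232,208),(135,240)):  print("sp",at(t,345+a[0]/5-.4,210+a[1]/5-.4,99).round(1))
print("stage",at(t,345+137/5-.4,210+185/5-.4,50).round(1),"screw",at(t,345+127/5-.4,210+60/5-.4,50).round(1))
crop(s,318,120,34,34,"s1.png",18)
```

```text
obj [648.7 102.8  47. ] [652.2 102.5  47. ]
eye [442.2  94.7  56. ] [445.5  94.3  56. ]
plg [494.3 -35.   60. ] [497.5 -37.5  60. ]
[589. 482.  45.]
[633. 268.  45.]
[471. 219.  45.]
[425. 444.  45.]
sp [ 509.6 -293.6   99. ]
sp [ 533.7 -345.1   99. ]
sp [ 481.9 -362.2   99. ]
sp [ 464.8 -312.8   99. ]
stage [ 496.3 -327.2   50. ] screw [ 563.1 -323.6   50. ]
```

View pics/s1.png

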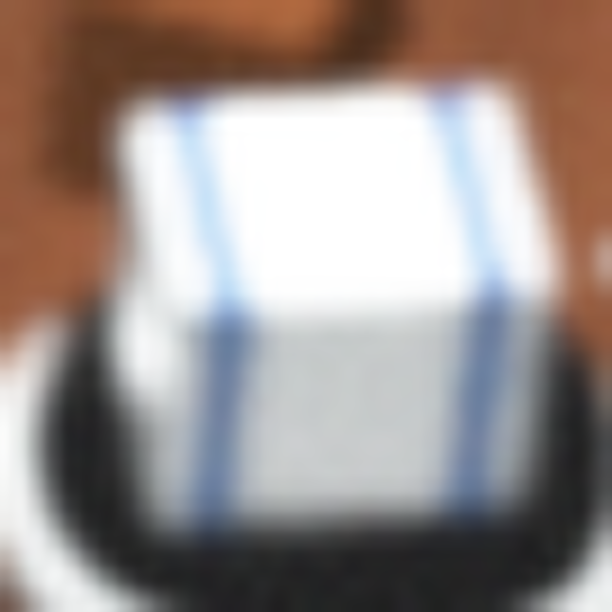

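```bash
python3 - <<'E'
from h import *
t=grab_frame("top"); s=grab_frame("side")
print("purple",at(t,200+154/5-.4,180+133/5-.4,47))
rot=R.from_euler("xyz",[np.pi,0,.41])
print(go([650.5,102.7,290],rot))
crop(t,358,222,36,36,"t1.png",18)
E
python3 -m creep '[[0,0,0,5,-20,0,0.3],[0,0,0,15,-30,0,0.3],[0,0,0,20,-34,0,0.3],[0,0,0,20,-34,0,0.3]]' 40
```

```text
purple [597.04805351  53.11008393  47.        ]
(array([ 637.6, -460. ,  114.7]), array([-0.,  0., -0.]))
clock: 0.73
eef_pos: [256.4, -443.2, 403.5]
tcp_rot: [3.137, 0.001, 0.405]
contact_force: [0.4, 0.8, 0.9]
opening: 0.699
```

View pics/t1.png

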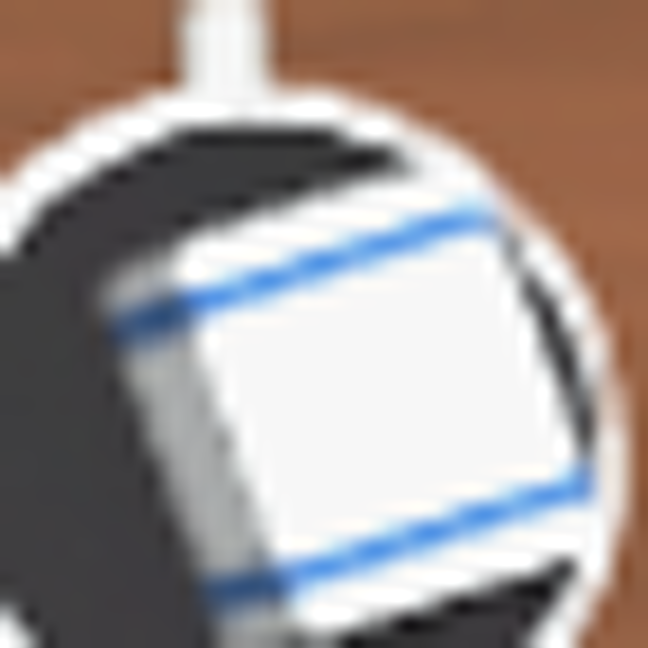

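Run:
```python
from h import *
rot=R.from_euler("xyz",[np.pi,0,.41])
print(go([650.5,102.7,290],rot))
```

```text
(array([ 577.5, -346.8,  111.5]), array([ 0.004,  0.001, -0.005]))
```

```bash
python3 -m creep '[[0,0,0,33,-20,6,0.4],[0,0,0,33,-20,6,0.4],[0,0,0,33,-20,6,0.4],[0,0,0,33,-20,6,0.4],[0,0,0,33,-20,6,0.4],[0,0,0,33,-20,6,0.4],[0,0,0,33,-20,6,0.4],[0,0,0,33,-20,6,0.4],[0,0,0,33,-20,6,0.4],[0,0,0,33,-20,6,0.4]]'
python3 -m creep '[[0,0,0,33,-20,6,0.4],[0,0,0,33,-20,6,0.4],[0,0,0,33,-20,6,0.4],[0,0,0,33,-20,6,0.4],[0,0,0,33,-20,6,0.4],[0,0,0,28,-15,6,0.4]]'
python3 - <<'E'
from h import *
rot=R.from_euler("xyz",[np.pi,0,.41])
print(go([650.5,102.7,290],rot),sense()["qpos"].round(2))
E
```

```text
clock: 1.57
eef_pos: [485.5, -113.3, 343.6]
tcp_rot: [3.13, -0.003, 0.398]
contact_force: [0.8, -0.7, 0.1]
opening: 0.603
clock: 2.07
eef_pos: [624.6, 80.0, 306.1]
tcp_rot: [3.129, -0.006, 0.401]
contact_force: [-0.4, -1.3, 0.2]
opening: 0.6
(array([ 32.6, -11. ,  16.2]), array([ 0.013, -0.006, -0.009])) [ 0.13  0.46  1.71 -0.01  0.96  1.31]
```

```bash
python3 -m creep '[[0.013,-0.006,-0.009,22,-7,10,0.4],[0,0,0,9,-3,6,0.4],[0,0,0,0,0,0,0.4]]'
python3 - <<'E'
from h import *
rot=R.from_euler("xyz",[np.pi,0,.41])
print(go([650.5,102.7,177],rot))
f=grab_frame("side"); crop(f,190,170,110,110,"a1.png",6)
E
```

```text
clock: 2.32
eef_pos: [653.1, 108.6, 288.2]
tcp_rot: [-3.141, -0.002, 0.415]
contact_force: [0.1, -0.0, -0.2]
opening: 0.599
(array([ -5. ,   4.4, 111.2]), array([-0.001, -0.002,  0.005]))
```

View pics/a1.png

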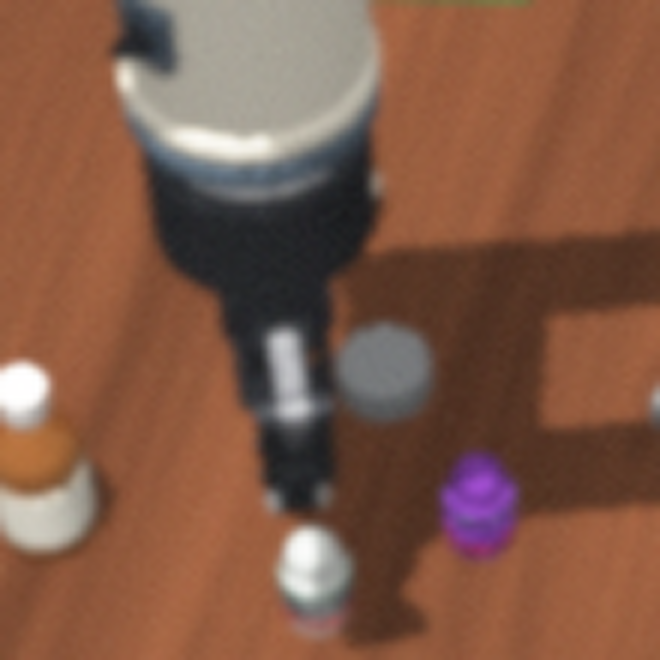

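```bash
python3 -m creep '[[0,0,0,-5,4,20,0.4],[0,0,0,0,0,25,0.4],[0,0,0,0,0,20,0.4],[0,0,0,0,0,15,0.4],[0,0,0,0,0,8,0.4],[0,0,0,0,0,0,0.4]]'
python3 - <<'E'
from h import *
rot=R.from_euler("xyz",[np.pi,0,.41])
print(go([650.5,102.7,177],rot))
f=grab_frame("side"); crop(f,190,200,110,110,"a2.png",6)
E
```

```text
clock: 2.87
eef_pos: [646.1, 94.9, 202.1]
tcp_rot: [3.139, -0.003, 0.41]
contact_force: [-0.4, 0.5, -0.1]
opening: 0.598
(array([ 7.1, -5.5, 25.1]), array([ 0.002, -0.003, -0.   ]))
```

View pics/a2.png

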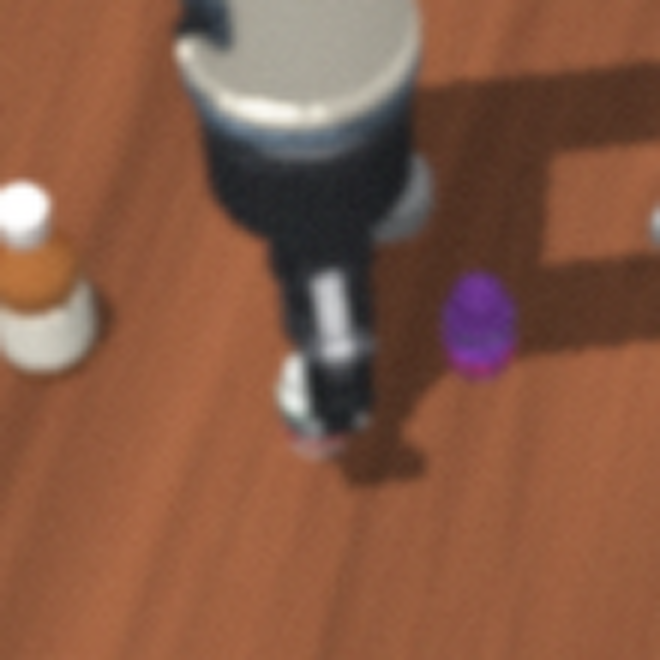

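```bash
python3 -m creep '[[0,0,0,6,-4.5,0,0.4],[0,0,0,0,0,0,0.4],[0,0,0,0,0,0,0.4]]'
python3 - <<'E'
from h import *
rot=R.from_euler("xyz",[np.pi,0,.41])
print(go([650.5,102.7,177],rot), sense()["qvel"].round(3))
E
```

```text
clock: 3.17
eef_pos: [651.0, 100.8, 206.4]
tcp_rot: [3.138, -0.007, 0.408]
contact_force: [0.8, -0.5, 0.3]
opening: 0.601
(array([ 0. , -2. , 29.4]), array([ 0.004, -0.007, -0.002])) [ 0.007 -0.014 -0.017  0.003  0.005  0.007]
```

```bash
python3 -m creep '[[0.004,-0.007,0,0,-1,12,0.4],[0,0,0,0,-1,10,0.4],[0,0,0,0,0,5,0.4],[0,0,0,0,0,0,0.4]]'
python3 - <<'E'
from h import *
rot=R.from_euler("xyz",[np.pi,0,.41])
print(go([650.5,102.7,177],rot), sense()["qvel"].round(3))
f=grab_frame("side"); crop(f,190,200,110,110,"a3.png",6)
E
```

```text
clock: 3.5
eef_pos: [651.4, 103.5, 179.3]
tcp_rot: [3.141, -0.004, 0.409]
contact_force: [-0.5, -0.2, -0.4]
opening: 0.599
(array([-1.1,  0.4,  2.3]), array([ 0.   , -0.004, -0.001])) [ 0.002  0.006  0.001  0.    -0.001  0.002]
```

View pics/a3.png

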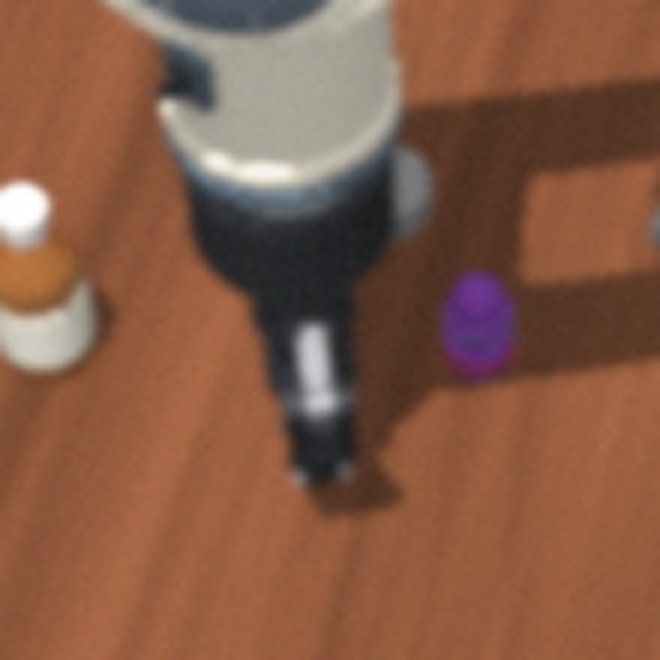

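Gripper is centred over the objective (now hidden between the fingers at ~(320,450)). Close gently.

```bash
python3 -m creep '[[0,0,0,-0.5,0,2,0.6],[0,0,0,0,0,0,0.8],[0,0,0,0,0,0,0.8],[0,0,0,0,0,0,0.8],[0,0,0,0,0,0,0.8],[0,0,0,0,0,0,0.8]]' 40
python3 - <<'E'
from h import *
print(go([650.5,102.7,177],R.from_euler("xyz",[np.pi,0,.41])),sense()["opening"]*85, sense()["qvel"].round(3))
E
```

```text
clock: 4.05
eef_pos: [650.9, 103.3, 177.3]
tcp_rot: [3.141, -0.003, 0.409]
contact_force: [0.7, -0.4, -1.1]
opening: 0.3
(array([-0.6,  0.4,  0.3]), array([ 0.   , -0.003, -0.001])) 25.501215267220452 [ 0.001  0.    -0.001 -0.001 -0.    -0.   ]
```

```bash
python3 -m creep '[[0,0,0,0,0,-10,0.8],[0,0,0,0,0,-30,0.8],[0,0,0,0,-10,-32,0.8],[0,0,0,0,-30,-5,0.8],[0,0,0,0,-36,0,0.8],[0,0,0,0,-36,0,0.8],[0,0,0,0,-36,0,0.8],[0,0,0,0,-36,0,0.8],[0,0,0,0,-36,0,0.8]]'
python3 - <<'E'
from h import *
print(go([520,397,250],R.from_euler("xyz",[np.pi,0,.41])),sense()["opening"]*85, sense()["qpos"].round(3))
E
```

```text
clock: 4.8
eef_pos: [563.9, 305.9, 264.7]
tcp_rot: [3.141, -0.009, 0.398]
contact_force: [-0.1, -0.4, -0.9]
opening: 0.298
(array([  -5.3, -101. ,   14.6]), array([ 0.001, -0.009, -0.012])) 25.336706847370213 [ 0.495  0.529  1.705 -0.002  0.898  1.669]
```

```bash
python3 -m creep '[[0,-0.009,-0.012,-1,-32,2,0.8],[0,0,0,-2,-30,2,0.8],[0,0,0,0,-18,2,0.8],[0,0,0,0,-8,0,0.8],[0,0,0,0,0,0,0.8],[0,0,0,0,0,0,0.8]]'
python3 - <<'E'
from h import *
print(go([520,397,182],R.from_euler("xyz",[np.pi,0,.41])),sense()["opening"]*85, sense()["qvel"].round(3))
f=grab_frame("top"); crop(f,60,180,130,100,"a4.png",6)
f=grab_frame("side"); crop(f,190,230,130,130,"a5.png",5)
E
```

```text
clock: 5.3
eef_pos: [520.9, 395.8, 263.8]
tcp_rot: [-3.141, -0.005, 0.418]
contact_force: [0.1, -1.2, -1.4]
opening: 0.296
(array([-0.8, -1.4, 81.8]), array([-0.001, -0.005,  0.008])) 25.141267063124882 [ 0.006 -0.007 -0.006 -0.001  0.003 -0.002]
```

View pics/a5.png

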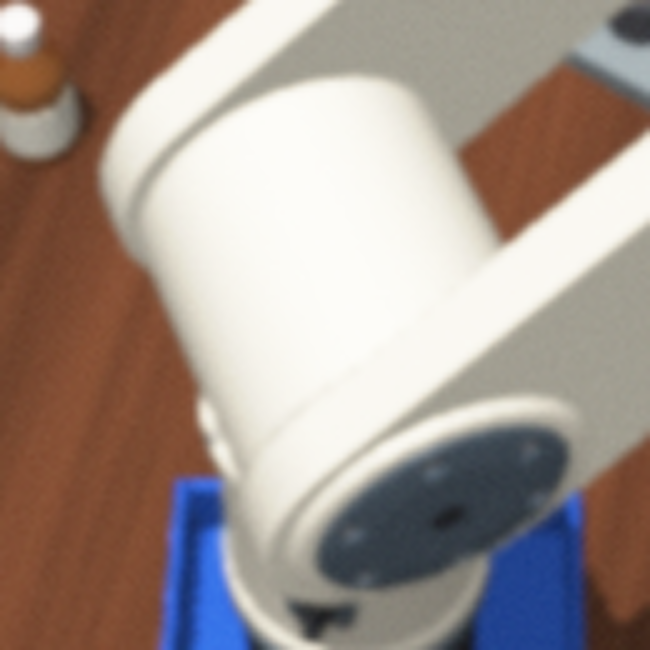

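```bash
python3 -m creep '[[0,0,0,0,0,15,0.8],[0,0,0,0,0,20,0.8],[0,0,0,0,0,20,0.8],[0,0,0,0,0,12,0.8],[0,0,0,0,0,5,0.8],[0,0,0,0,0,0,0.8],[0,0,0,0,0,0,0.8]]'
```

```text
clock: 5.98
eef_pos: [527.5, 387.9, 191.7]
tcp_rot: [-3.141, -0.008, 0.407]
contact_force: [-0.3, -0.6, -1.7]
opening: 0.298
```

```bash
python3 -m creep '[[0,0,0,0,-1,4,0.8],[0,0,0,0,-1,3,0.8],[0,0,0,0,0,2,0.8],[0,0,0,0,0,0,0.8]]'
```

```text
clock: 6.32
eef_pos: [528.0, 390.1, 184.7]
tcp_rot: [-3.14, -0.012, 0.406]
contact_force: [-0.1, -0.0, -0.9]
opening: 0.294
```

```bash
python3 -m creep '[[0,-0.01,0,0,0,1.5,0.8],[0,0,0,0,0,1.5,0.8],[0,0,0,0,0,0,0.8]]';python3 -m creep '[[0,0,0,0,0,1,0.8],[0,0,0,0,0,0,0.8]]'
```

```text
clock: 6.57
eef_pos: [528.1, 390.6, 182.3]
tcp_rot: [-3.14, -0.002, 0.407]
contact_force: [0.1, -0.9, -0.9]
opening: 0.299
clock: 6.73
eef_pos: [528.2, 390.9, 182.3]
tcp_rot: [-3.14, -0.002, 0.407]
contact_force: [0.4, 0.6, -0.6]
opening: 0.303
```

```bash
python3 -m creep '[[0,0,0,0,0,1.5,0.8],[0,0,0,0,0,0,0.8]]'
```

```text
clock: 6.9
eef_pos: [528.5, 391.2, 182.4]
tcp_rot: [-3.14, -0.003, 0.407]
contact_force: [-0.2, -0.5, -2.0]
opening: 0.3
```

```bash
python3 -m creep '[[0,0,0,0,0,3,0.8],[0,0,0,0,0,2,0.8]]'
```

```text
clock: 7.07
eef_pos: [528.8, 391.4, 181.9]
tcp_rot: [-3.14, -0.004, 0.407]
contact_force: [-8.0, -6.0, 22.9]
opening: 0.3
```

```bash
python3 -m creep '[[0,0,0,0,0,0,0.8],[0,0,0,0,0,0,0.65],[0,0,0,0,0,0,0.55],[0,0,0,0,0,0,0.5],[0,0,0,0,0,0,0.45],[0,0,0,0,0,-10,0.45],[0,0,0,0,0,-30,0.45],[0,0,0,0,0,-30,0.45],[0,0,0,0,0,-10,0.45]]'
python3 - <<'E'
from h import *
p,q=tcp();print(p,go([444,94.5,260],R.from_euler("xyz",[np.pi,0,.41])),sense()["opening"]*85, sense()["qvel"].round(3))
E
```

```text
clock: 7.82
eef_pos: [527.5, 390.4, 261.6]
tcp_rot: [-3.141, 0.003, 0.407]
contact_force: [1.3, 1.0, 0.4]
opening: 0.551
[527.46800358 390.44589602 261.64095144] (array([-193.9,  238.7,    2.3]), array([-0.   ,  0.003, -0.003])) 46.79857024287881 [ 0.001 -0.128 -0.041  0.     0.187 -0.001]
```

```bash
python3 -m creep '[[0,0,0,-20,24,0,0.4],[0,0,0,-25,31,0,0.4],[0,0,0,-25,31,0,0.4],[0,0,0,-25,31,0,0.4],[0,0,0,-25,31,0,0.4],[0,0,0,-25,31,0,0.4],[0,0,0,-18,22,0,0.4],[0,0,0,-8,10,0,0.4],[0,0,0,0,0,0,0.4],[0,0,0,0,0,0,0.4]]'
python3 - <<'E'
from h import *
print(go([444,94.5,260],R.from_euler("xyz",[np.pi,0,.41])),sense()["opening"]*85, sense()["qvel"].round(3))
f=grab_frame("top"); crop(f,60,180,130,100,"a6.png",6)
f=grab_frame("side"); crop(f,210,220,160,200,"a7.png",4)
E
```

```text
clock: 8.65
eef_pos: [450.7, 121.2, 266.3]
tcp_rot: [-3.138, -0.01, 0.41]
contact_force: [0.4, 0.0, -0.9]
opening: 0.601
(array([-16.9,  21.8,   6.1]), array([-0.003, -0.01 , -0.   ])) 51.067778634517914 [-0.023 -0.01   0.013 -0.002 -0.    -0.008]
```

View pics/a6.png

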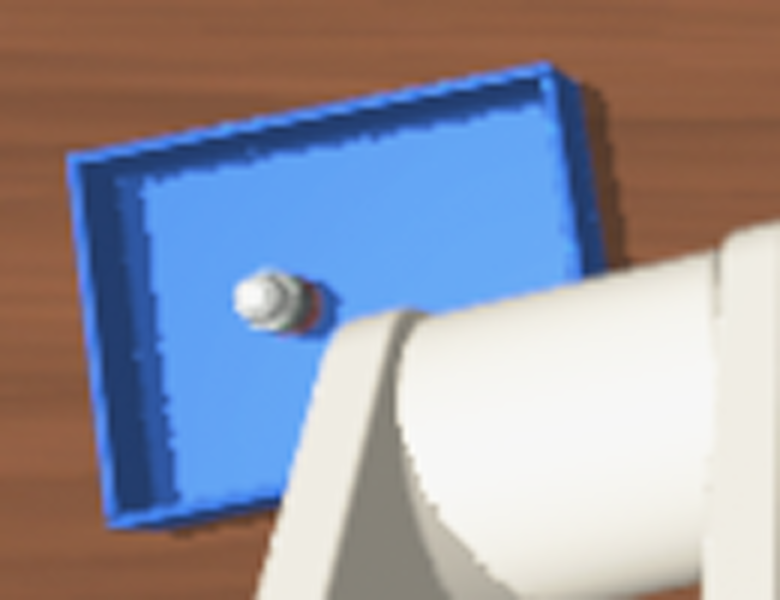

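View pics/a7.png

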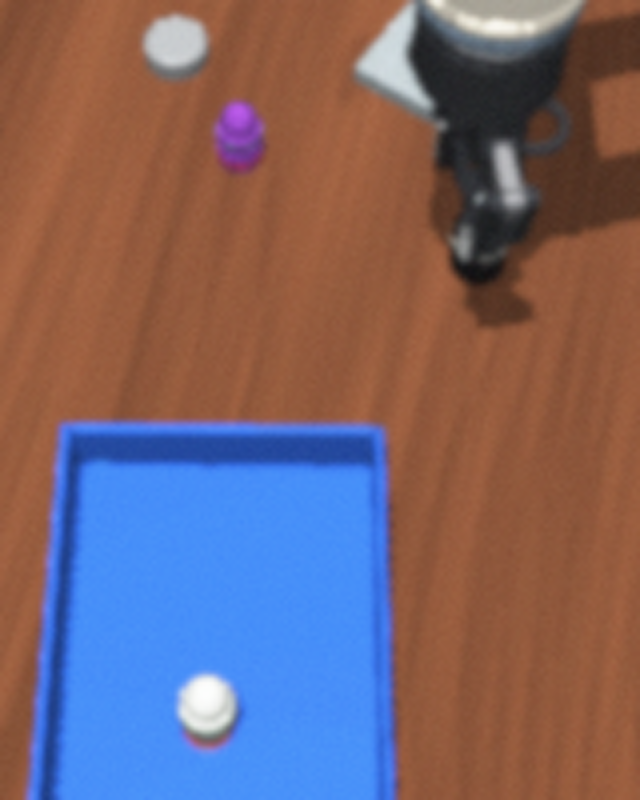

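Objective stands upright in the tray (top crop (265,300)). On to the eyepiece.

```bash
python3 -m creep '[[0,-0.01,0,-11,14,0,0.35],[0,0,0,-6,8,0,0.35],[0,0,0,0,0,0,0.35],[0,0,0,0,0,0,0.35]]'
python3 - <<'E'
from h import *
print(go([444,94.5,177],R.from_euler("xyz",[np.pi,0,.41])),sense()["opening"]*85, sense()["qvel"].round(3))
E
```

```text
clock: 9.08
eef_pos: [446.3, 97.9, 266.3]
tcp_rot: [-3.138, -0.004, 0.415]
contact_force: [1.3, -0.3, 0.1]
opening: 0.65
(array([-3.8,  2.4, 89.3]), array([-0.003, -0.004,  0.005])) 55.2755412003244 [ 0.004  0.003 -0.005 -0.    -0.005 -0.002]
```

```bash
python3 -m creep '[[0,0,0,-3,2,10,0.35],[0,0,0,0,0,12,0.35],[0,0,0,0,0,10,0.35],[0,0,0,0,0,0,0.35],[0,0,0,0,0,0,0.35]]'
python3 - <<'E'
from h import *
print(go([444,94.5,177],R.from_euler("xyz",[np.pi,0,.41])),sense()["opening"]*85, sense()["qvel"].round(3))
E
```

```text
clock: 9.5
eef_pos: [446.9, 98.6, 234.0]
tcp_rot: [-3.138, -0.009, 0.417]
contact_force: [0.3, 0.6, -0.7]
opening: 0.651
(array([-4.8,  2.7, 56.9]), array([-0.003, -0.009,  0.007])) 55.37112654451472 [ 0.013  0.017 -0.003  0.001 -0.008  0.006]
```

```bash
python3 -m creep '[[0,-0.009,0.005,-5,3,6,0.35],[0,0,0,0,0,14,0.35],[0,0,0,0,0,14,0.35],[0,0,0,0,0,6,0.35],[0,0,0,0,0,0,0.35],[0,0,0,0,0,0,0.35]]'
python3 - <<'E'
from h import *
print(go([444,94.5,177],R.from_euler("xyz",[np.pi,0,.41])),sense()["opening"]*85, sense()["qvel"].round(3))
f=grab_frame("side"); crop(f,270,210,100,100,"b1.png",6)
E
```

```text
clock: 10.0
eef_pos: [444.4, 94.6, 194.1]
tcp_rot: [-3.139, -0.002, 0.412]
contact_force: [-0.3, 0.8, 0.2]
opening: 0.653
(array([-0.4, -0. , 17.1]), array([-0.002, -0.002,  0.002])) 55.52222536602625 [-0.001  0.004 -0.     0.001  0.001  0.002]
```

View pics/b1.png

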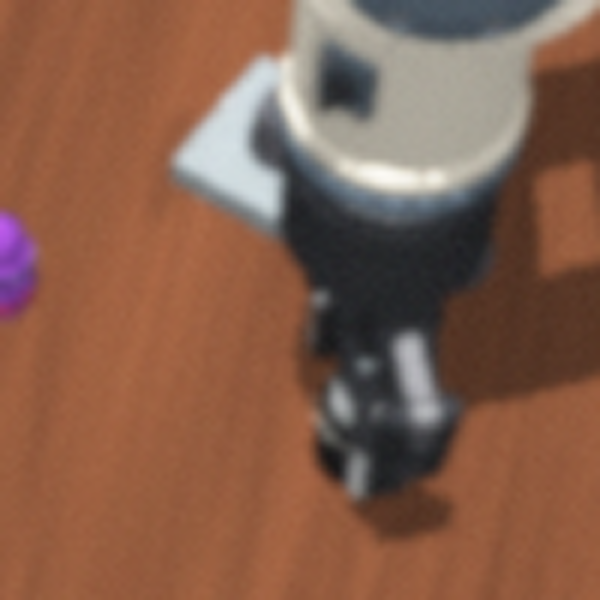

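Fingers straddle the eyepiece. Down 16, close.

```bash
python3 -m creep '[[0,0,0,0,0,8,0.35],[0,0,0,0,0,7,0.35],[0,0,0,0,0,3,0.35],[0,0,0,0,0,0,0.7],[0,0,0,0,0,0,0.7],[0,0,0,0,0,0,0.7],[0,0,0,0,0,0,0.7],[0,0,0,0,0,0,0.7]]' 40
python3 - <<'E'
from h import *
print(go([444,94.5,177],R.from_euler("xyz",[np.pi,0,.41])),sense()["opening"]*85, sense()["qvel"].round(3))
print(go([537,314,255],R.from_euler("xyz",[np.pi,0,.41])))
E
```

```text
clock: 10.72
eef_pos: [445.4, 94.8, 176.4]
tcp_rot: [-3.14, -0.005, 0.412]
contact_force: [-0.7, 0.4, -1.1]
opening: 0.381
(array([-1.4, -0.3, -0.6]), array([-0.002, -0.005,  0.002])) 32.38799046627854 [-0.001 -0.001  0.     0.     0.002  0.001]
(array([ 172.1, -164.3,  -77.5]), array([-0.002, -0.005,  0.002]))
```

```bash
python3 -m creep '[[0,0,0,0,0,-12,0.7],[0,0,0,0,0,-32,0.7],[0,0,0,8,-8,-32,0.7],[0,0,0,24,-23,-6,0.7],[0,0,0,28,-26,0,0.7],[0,0,0,28,-26,0,0.7],[0,0,0,28,-26,0,0.7],[0,0,0,22,-20,0,0.7],[0,0,0,10,-10,0,0.7],[0,0,0,0,0,0,0.7]]'
python3 - <<'E'
from h import *
print(go([540,309,182],R.from_euler("xyz",[np.pi,0,.41])),sense()["opening"]*85, sense()["qvel"].round(3))
E
```

```text
clock: 11.55
eef_pos: [526.5, 289.0, 263.4]
tcp_rot: [-3.137, -0.004, 0.408]
contact_force: [-0.3, 0.4, -0.9]
opening: 0.37
(array([ 20. , -12.6,  81.5]), array([-0.004, -0.004, -0.002])) 31.46306800595086 [ 0.009  0.004  0.004 -0.006  0.006 -0.007]
```

```bash
python3 -m creep '[[0,0,0,12,-8,10,0.7],[0,0,0,6,-6,20,0.7],[0,0,0,0,-3,20,0.7],[0,0,0,0,0,15,0.7],[0,0,0,0,0,6,0.7],[0,0,0,0,0,0,0.7],[0,0,0,0,0,0,0.7]]'
python3 - <<'E'
from h import *
print(go([540,309,181.4],R.from_euler("xyz",[np.pi,0,.41])),sense()["opening"]*85, sense()["qvel"].round(3))
E
```

```text
clock: 12.13
eef_pos: [535.0, 310.4, 189.6]
tcp_rot: [-3.138, -0.001, 0.409]
contact_force: [-0.2, 0.5, -0.0]
opening: 0.374
(array([4.1, 3.3, 8.2]), array([-0.003, -0.001, -0.001])) 31.778983788640193 [-0.006  0.002  0.012 -0.     0.    -0.003]
```

```bash
python3 -m creep '[[0,0,0,0,0,4,0.7],[0,0,0,0,0,3,0.7],[0,0,0,0,0,1.5,0.7],[0,0,0,0,0,0,0.7]]';python3 -m creep '[[0,0,0,0,0,2,0.7],[0,0,0,0,0,1.5,0.7]]'
```

```text
clock: 12.47
eef_pos: [535.6, 309.5, 183.1]
tcp_rot: [-3.138, -0.004, 0.408]
contact_force: [-0.2, -0.2, -2.2]
opening: 0.374
clock: 12.63
eef_pos: [536.0, 309.7, 181.2]
tcp_rot: [-3.138, -0.005, 0.408]
contact_force: [-8.3, -3.1, 22.1]
opening: 0.373
```

Contact on the tray floor. Release.

```bash
python3 -m creep '[[0,0,0,0,0,0,0.7],[0,0,0,0,0,0,0.58],[0,0,0,0,0,0,0.5],[0,0,0,0,0,0,0.42],[0,0,0,0,0,0,0.35],[0,0,0,0,0,-10,0.35],[0,0,0,0,0,-30,0.35],[0,0,0,0,0,-35,0.35],[0,0,0,0,0,-35,0.35],[0,0,0,0,0,-30,0.35]]'
python3 - <<'E'
from h import *
print(sense()["qpos"].round(3))
t=grab_frame("top"); crop(t,358,222,36,36,"c1.png",18)
crop(t,60,180,130,100,"c2.png",6)
E
```

```text
clock: 13.47
eef_pos: [533.5, 307.9, 321.7]
tcp_rot: [-3.139, 0.007, 0.408]
contact_force: [0.2, 0.7, 1.2]
opening: 0.652
[0.52  0.428 1.723 0.003 0.997 1.681]
```

View pics/c2.png

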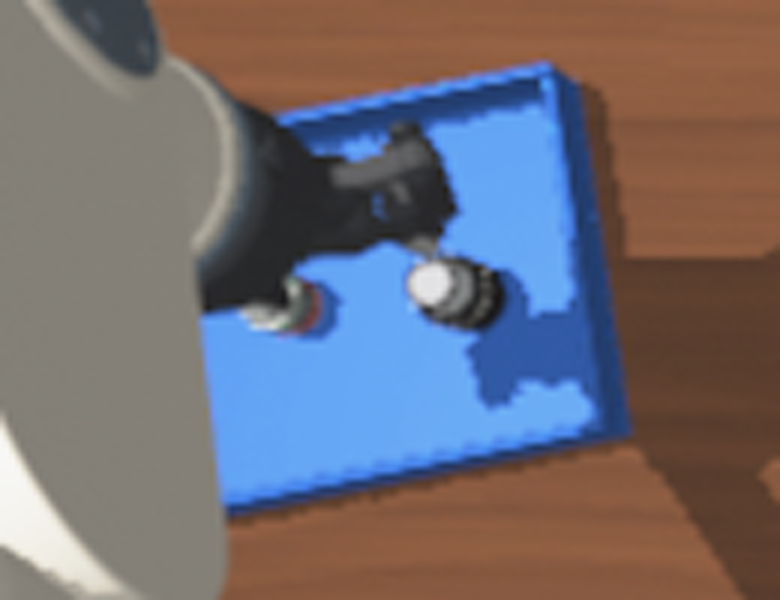

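Run:
```python
from h import *
from scipy.optimize import least_squares
t=grab_frame("top"); s=grab_frame("side")
L,W=28,22
C=lambda x,y,a,sx,sy,z:[x+np.cos(a)*sx*L-np.sin(a)*sy*W,y+np.sin(a)*sx*L+np.cos(a)*sy*W,z]
T=[(180,240,1,1,99),(305,638,-1,1,99),(588,557,-1,-1,99)]
S=[(125,105,1,-1,99),(515,85,-1,-1,99),(185,320,1,1,99),(558,300,-1,1,99),(160,530,1,1,55),(525,512,-1,1,55)]
def res(p,which):
    e=[]
    for f,A,o in ((t,T,(358,222)),(s,S,(318,120))):
        if (f is t and which==1) or (f is s and which==0): continue
        for u,v,sx,sy,z in A:
            q=proj(f,C(*p,sx,sy,z))[0]; e+=list(q-[u/18-.5+o[0],v/18-.5+o[1]])
    return np.array(e)
for w in(0,1,2):
    m=least_squares(res,[500,-327,.3],args=(w,)); print(w,m.x.round(3),m.fun.round(1))
```

```text
0 [ 5.00037e+02 -3.32481e+02  2.70000e-01] [ 0.   0.3 -0.5 -0.2  0.5 -0.1]
1 [ 5.02299e+02 -3.31981e+02  3.12000e-01] [ 1.   0.8 -0.6  0.9 -0.  -0.5 -0.3 -0.5  0.2 -0.2 -0.2 -0.3]
2 [ 5.01410e+02 -3.32137e+02  2.93000e-01] [-0.3  0.  -0.3 -0.7  0.5 -0.9  1.5  0.7 -0.1  1.   0.1 -0.6 -0.1 -0.4
  0.3 -0.3  0.  -0.2]
```

Run:
```python
from h import *
s=grab_frame("side")
x,y,a=501.7,-332,.3
c,sn=np.cos(a),np.sin(a)
P=[]
for th in np.linspace(0,2*np.pi,40):
    w,z=13*np.cos(th),77+13*np.sin(th); P.append([x+c*28-sn*w,y+sn*28+c*w,z])
for w in(-22,22):
    for z in(55,99): P.append([x+c*28-sn*w,y+sn*28+c*w,z])
pts=proj(s,P)
crop(s,318,120,20,34,"d1.png",18);crop(s,318,120,20,34,"d2.png",18,pts)
cv2.imwrite("pics/d.png",np.hstack([cv2.imread("pics/d1.png"),cv2.imread("pics/d2.png")]))
g=s["color"][124:152,321:330].astype(int)
print(g.sum(2)//3)
```

```text
[[160 157 154 158 158 157 158 156 156]
 [156 156 157 160 157 158 157 157 158]
 [157 159 158 158 157 155 158 155 158]
 [158 158 155 157 157 157 158 157 155]
 [158 155 157 155 156 159 157 156 156]
 [159 156 158 155 158 158 158 158 157]
 [157 157 158 156 157 156 157 157 156]
 [157 159 158 157 157 157 156 158 157]
 [157 156 156 158 155 159 158 158 158]
 [156 158 156 156 158 155 156 156 158]
 [157 158 157 157 157 158 158 158 158]
 [158 157 160 159 157 158 156 158 156]
 [156 159 158 159 158 156 157 158 157]
 [158 156 156 157 159 157 157 157 158]
 [159 156 157 156 156 159 157 159 156]
 [157 156 156 155 156 156 158 156 157]
 [158 157 157 156 158 158 157 158 157]
 [159 155 157 158 157 157 158 156 158]
 [158 157 156 156 157 157 157 155 157]
 [154 157 158 156 158 158 157 156 160]
 [159 157 156 157 158 159 158 158 158]
 [155 156 159 158 159 157 158 159 158]
 [156 156 157 159 157 158 156 157 156]
 [156 158 157 157 158 156 157 158 160]
 [159 157 158 157 158 156 159 159 158]
 [158 158 156 157 158 157 158 159 158]
 [158 158 155 156 160 154 156 155 157]
 [158 158 157 158 158 158 156 158 155]]
```

View pics/d.png

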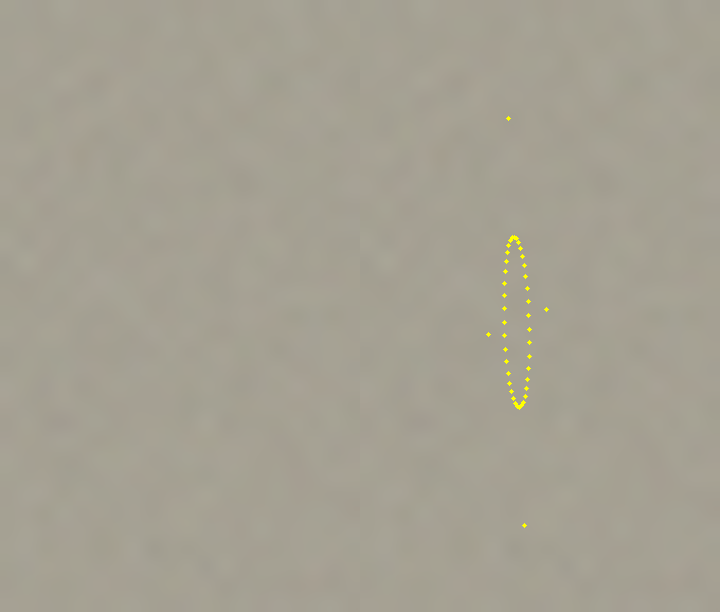

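Run:
```python
from h import *
print(go([615,-290,322],R.from_euler("xyz",[np.pi,0,.29])))
```

```text
(array([-162.9,  581.1,   -1.9]), array([-0.002,  0.005,  0.118]))
```

```bash
python3 -m creep '[[0,0,0,-6,20,0,0.2],[0,0,0,-10,36,0,0.2],[0,0,0,-11,39,0,0.2],[0,0,0,-11,39,0,0.2],[0,0,0,-11,39,0,0.2],[0,0,0,-11,39,0,0.2],[0,0,0,-11,39,0,0.2],[0,0,0,-11,39,0,0.2],[0,0,0,-11,39,0,0.2],[0,0,0,-11,39,0,0.2]]'
python3 -m creep '[[0,0,0,-11,39,0,0.2],[0,0,0,-11,39,0,0.2],[0,0,0,-11,39,0,0.2],[0,0,0.06,-11,39,0,0.2],[0,-0.05,0.05,-8,28,0,0.2],[0,-0.1,0,-4,14,0,0.2],[0,-0.12,0,0,0,0,0.2],[0,-0.12,0,0,0,0,0.2],[0,-0.1,0,0,0,0,0.2]]'
cat >> h.py <<'E'
h=np.array([np.cos(.29),np.sin(.29),0])
n=np.array([-h[1],h[0],0]); up=np.array([0,0,1.])
def frame(z,y):
    z=z/np.linalg.norm(z); y=y-z*(y@z); y/=np.linalg.norm(y); return R.from_matrix(np.c_[np.cross(y,z),y,z])
E
python3 - <<'E'
from h import *
t=.5; z=-up*np.cos(t)-h*np.sin(t)
F=frame(z,-n); g=np.array([507,-330,82])
print(go(g-(155+90)*z,F),go(g-155*z,F)); print(sense()["qpos"].round(3),sense()["qvel"].round(3))
f=grab_frame("side"); crop(f,280,90,90,90,"e1.png",6)
f=grab_frame("top"); crop(f,325,180,100,100,"e2.png",6)
E
```

```text
clock: 14.5
eef_pos: [579.7, -76.7, 306.2]
tcp_rot: [-3.13, 0.025, 0.42]
contact_force: [1.4, 0.8, 0.1]
opening: 0.798
clock: 15.25
eef_pos: [597.6, -298.9, 290.8]
tcp_rot: [-3.123, 0.55, 0.3]
contact_force: [0.8, 0.2, -0.4]
opening: 0.802
(array([ 15.3,   3.9, -16.7]), array([-0.013,  0.05 ,  0.008])) (array([19.8,  5.1, 73.2]), array([-0.013,  0.05 ,  0.008]))
[-0.386  0.656  1.467 -0.324  1.478  0.996] [ 0.143  0.336 -0.304 -0.624  1.084  0.225]
```

View pics/e1.png

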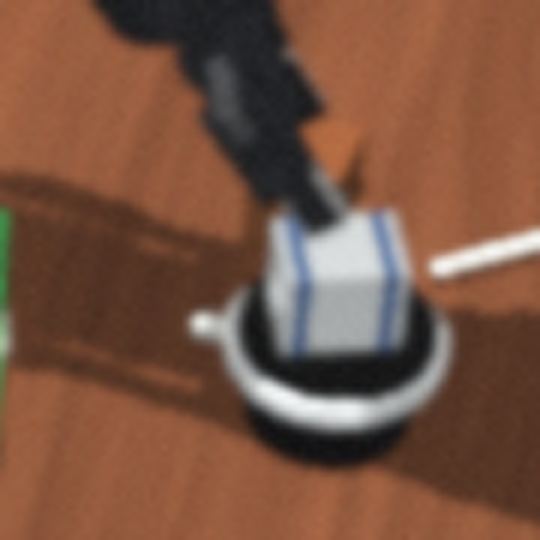

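View pics/e2.png

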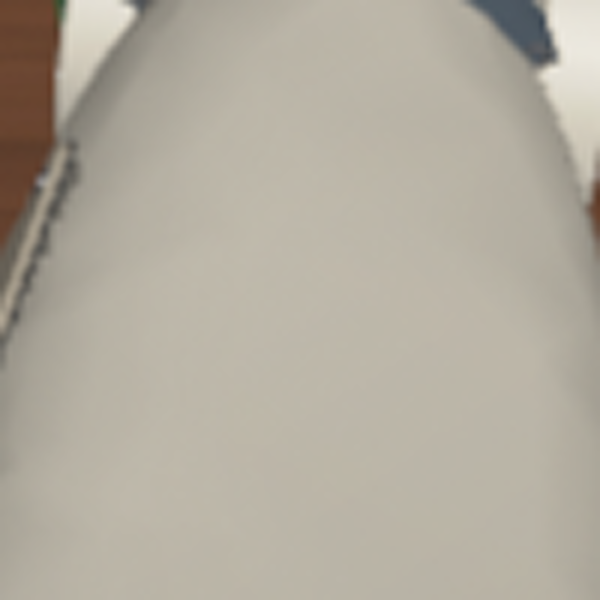

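```bash
python3 -m creep '[[0,0,0,4,1,-8,0.2],[0,0,0,0,0,0,0.2]]'
python3 - <<'E'
from h import *
t=.5; z=-up*np.cos(t)-h*np.sin(t)
F=frame(z,-n); g=np.array([507,-330,82])
print(go(g-(155+90)*z,F)); print(sense()["qvel"].round(3))
fs=[grab_frame("side") for _ in range(4)]
f=dict(fs[0]); im=np.mean([a["color"] for a in fs],0); sub=im[118:155,318:352]; f["color"]=np.clip(im*1.3,0,255).astype(np.uint8)
crop(f,318,118,34,36,"e3.png",16)
E
```

```text
clock: 15.52
eef_pos: [605.9, -295.8, 291.7]
tcp_rot: [-3.117, 0.544, 0.307]
contact_force: [1.0, 1.0, 0.5]
opening: 0.802
(array([  8.2,   4.5, -11.3]), array([-0.017,  0.044,  0.014]))
[-0.014  0.001  0.052  0.014 -0.051 -0.008]
```

View pics/e3.png

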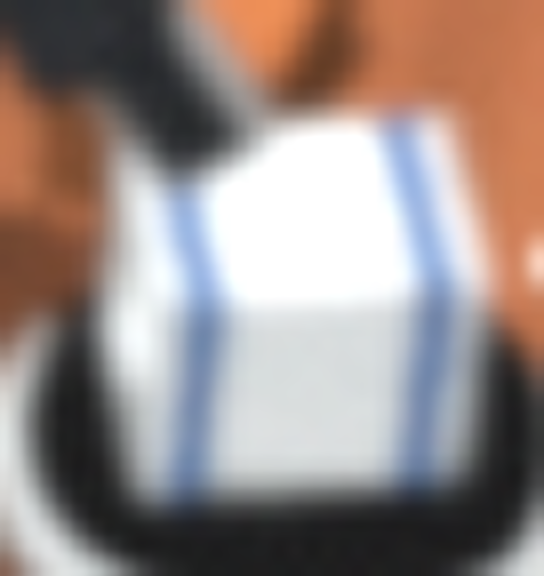

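```bash
python3 -m creep '[[-0.017,0.044,0.014,8,4.5,0,0.15],[0,0,0,0,0,10,0.15],[0,0,0,0,0,12,0.15],[0,0,0,0,0,0,0.15],[0,0,0,0,0,0,0.15]]'
python3 - <<'E'
from h import *
t=.5; z=-up*np.cos(t)-h*np.sin(t)
F=frame(z,-n); g=np.array([507,-330,82])
print(go(g-(155)*z,F)); print(sense()["qvel"].round(3),sense()["qpos"].round(3))
E
```

```text
clock: 16.13
eef_pos: [600.3, -301.7, 269.1]
tcp_rot: [3.14, 0.499, 0.288]
contact_force: [-0.2, 0.3, -0.7]
opening: 0.85
(array([ 4.1,  0.4, 55.9]), array([ 0.001, -0.001, -0.002]))
[-0.008  0.007  0.029 -0.002 -0.009 -0.002] [-0.392  0.67   1.485 -0.312  1.395  1.009]
```

```bash
python3 -m creep '[[0,0,0,4,0.4,10,0.15],[0,0,0,0,0,14,0.15],[0,0,0,0,0,14,0.15],[0,0,0,0,0,8,0.15],[0,0,0,0,0,0,0.15],[0,0,0,0,0,0,0.15]]'
python3 - <<'E'
from h import *
t=.5; z=-up*np.cos(t)-h*np.sin(t)
F=frame(z,-n); g=np.array([507,-330,82])
print(go(g-(155)*z,F)); print(sense()["qvel"].round(3),sense()["qpos"].round(3))
f=grab_frame("side"); crop(f,280,90,90,90,"e4.png",6)
E
```

```text
clock: 16.63
eef_pos: [581.6, -307.6, 224.7]
tcp_rot: [3.14, 0.499, 0.288]
contact_force: [-0.4, -0.3, 0.4]
opening: 0.85
(array([0. , 0.1, 7.6]), array([ 0.   , -0.001, -0.001]))
[-0.002  0.009  0.008 -0.001 -0.006  0.001] [-0.409  0.704  1.539 -0.325  1.307  1.024]
```

View pics/e4.png

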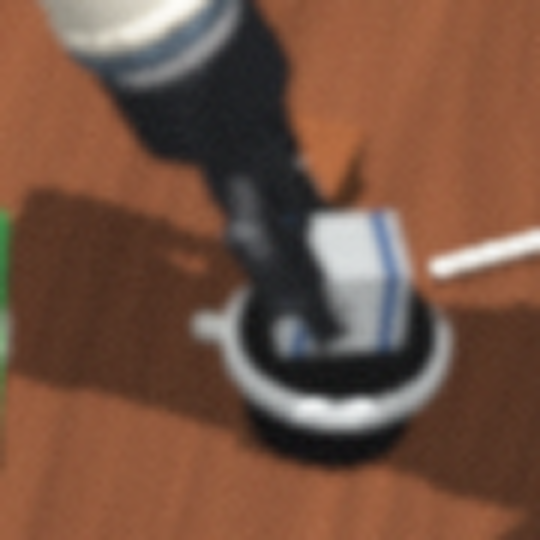

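```bash
python3 -m creep '[[0,0,0,0,0,5,0.15],[0,0,0,0,0,2,0.15],[0,0,0,0,0,0,0.3],[0,0,0,0,0,0,0.4],[0,0,0,0,0,0,0.6],[0,0,0,0,0,0,0.6],[0,0,0,0,0,0,0.6],[0,0,0,0,0,0,0.6]]' 70
python3 - <<'E'
from h import *
t=.5; z=-up*np.cos(t)-h*np.sin(t)
F=frame(z,-n); g=np.array([507,-330,82])
print(go(g-(155)*z,F)); print(sense()["opening"]*85,sense()["contact_force"])
E
```

```text
clock: 17.35
eef_pos: [580.2, -308.6, 220.6]
tcp_rot: [3.137, 0.495, 0.288]
contact_force: [0.3, -0.7, -1.9]
opening: 0.504
(array([-0.5, -0.4,  3.2]), array([ 0.003, -0.005, -0.002]))
42.79759616384746 [ 0.31714983 -0.65391366 -1.92229603]
```

```bash
python3 -m creep '[[0,0,0,-4,0,-7,0.6],[0,0,0,-10,0,-18,0.6],[0,0,0,-15,0,-27,0.6],[0,0,0,-16,0,-30,0.6],[0,0,0,-15,0,-28,0.6],[0,0,0,-8,0,-15,0.6],[0,0.06,0,-9,0,0,0.6],[0,0.12,0,-19,0,1,0.6],[0,0.12,0,-19,0,1,0.6],[0,0.12,0,-19,0,1,0.6]]'
python3 - <<'E'
from h import *
p,q=tcp(); z=q.as_matrix()[:,2]; print("grasp",(p+155*z).round(1),q.as_matrix().round(2).tolist()); print(sense()["opening"]*85,sense()["qpos"].round(3))
f=grab_frame("side"); crop(f,280,50,110,100,"g1.png",6)
f=grab_frame("top"); crop(f,330,190,100,100,"g2.png",6)
E
```

```text
clock: 18.18
eef_pos: [520.8, -324.0, 390.9]
tcp_rot: [3.138, 0.067, 0.295]
contact_force: [-0.2, -0.3, -2.2]
opening: 0.507
grasp [ 510.9 -327.5  236.3] [[0.95, 0.29, -0.06], [0.29, -0.96, -0.02], [-0.07, 0.0, -1.0]]
43.11937121766332 [-0.545  0.359  1.657 -0.057  1.168  0.755]
```

View pics/g1.png

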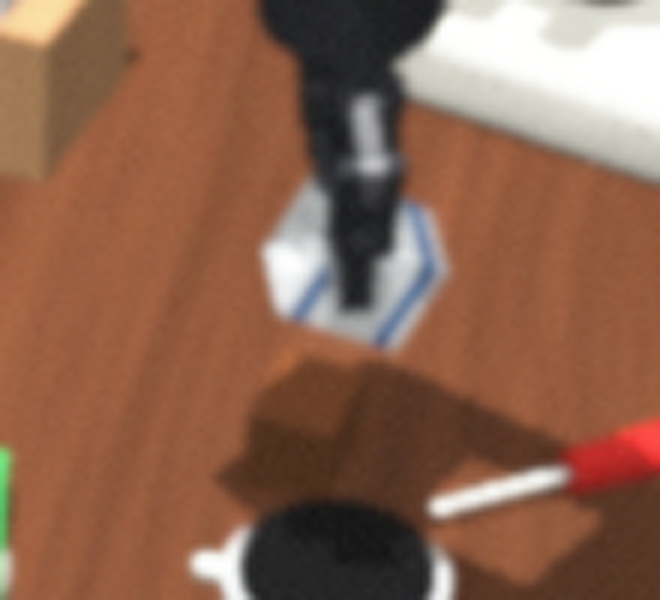

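```bash
python3 -m creep '[[0,0.12,0,-19,0,1,0.6],[0,0.12,0,-19,0,1,0.6],[0,0.12,0,-19,0,1,0.6],[0,0.12,0,-19,0,1,0.6],[0,0.06,0,-9,0,0,0.6],[0,0,0,0,0,0,0.6]]'
python3 - <<'E'
from h import *
p,q=tcp(); z=q.as_matrix()[:,2]; print("grasp",(p+155*z).round(1),q.as_matrix().round(2).tolist()); print(sense()["opening"]*85,sense()["qpos"].round(3))
f=grab_frame("side"); crop(f,280,50,110,100,"g3.png",6)
f=grab_frame("top"); crop(f,330,190,100,100,"g4.png",6)
E
```

```text
clock: 18.78
eef_pos: [438.7, -347.8, 376.1]
tcp_rot: [-3.141, -0.479, 0.298]
contact_force: [0.3, -0.6, -2.2]
opening: 0.509
grasp [ 507.  -326.8  238.5] [[0.85, 0.29, 0.44], [0.26, -0.96, 0.14], [0.46, -0.0, -0.89]]
43.26809498028935 [-0.797  0.244  1.904  0.577  0.849  0.119]
```

View pics/g3.png

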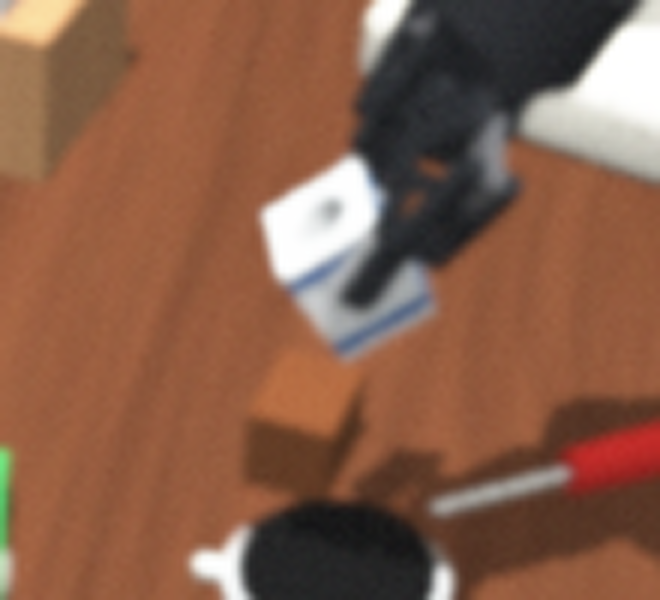

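View pics/g4.png

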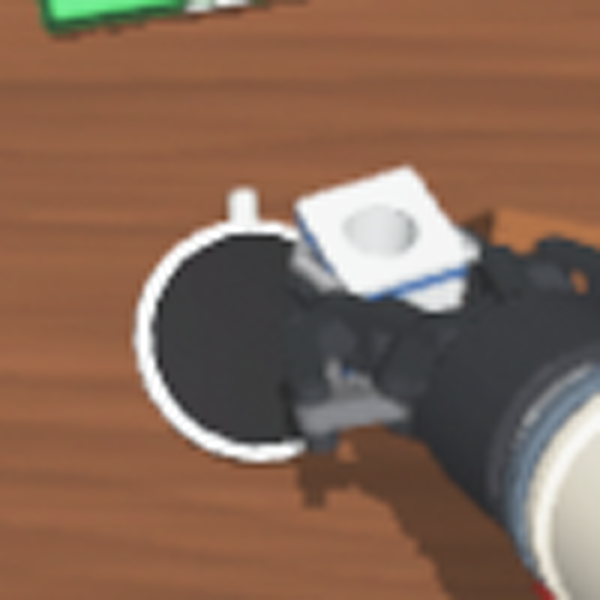

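```bash
python3 -m creep '[[0,0.12,0,-19,0,1,0.6],[0,0.12,0,-19,0,1,0.6],[0,0.12,0,-19,0,1,0.6],[0,0.12,0,-19,0,1,0.6],[0,0.06,0,-9,0,0,0.6],[0,0,0,0,0,0,0.6]]'
cat >> h.py <<'E'
R0=None
def spax():
    # spacer axis and grasp from tool: at grasp tool had pitch .495, roll pi, yaw .288; block yaw .288
    p,q=tcp(); M=q.as_matrix(); 
    a=M@np.array([np.cos(.495),0,-np.sin(.495)]) # h in tool frame at grasp
    return p+155*M[:,2],a,M
E
python3 - <<'E'
from h import *
g,a,M=spax(); print(g.round(1),a.round(3),M.round(2).tolist(),sense()["qpos"].round(3))
f=grab_frame("side"); crop(f,280,50,110,100,"g5.png",6)
f=grab_frame("top"); crop(f,330,190,100,100,"g6.png",6)
E
```

```text
clock: 19.38
eef_pos: [390.8, -365.1, 325.6]
tcp_rot: [3.141, -0.997, 0.323]
contact_force: [-0.6, -0.3, -2.2]
opening: 0.507
[ 514.3 -324.   241.5] [0.074 0.025 0.997] [[0.51, 0.32, 0.8], [0.17, -0.95, 0.27], [0.84, 0.0, -0.54]] [-1.016  0.358  2.058  1.314  1.006 -0.702]
```

View pics/g5.png

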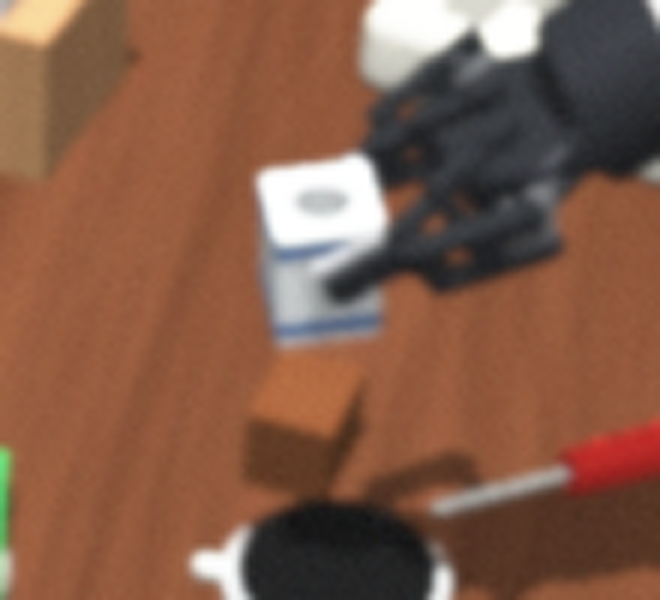

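View pics/g6.png

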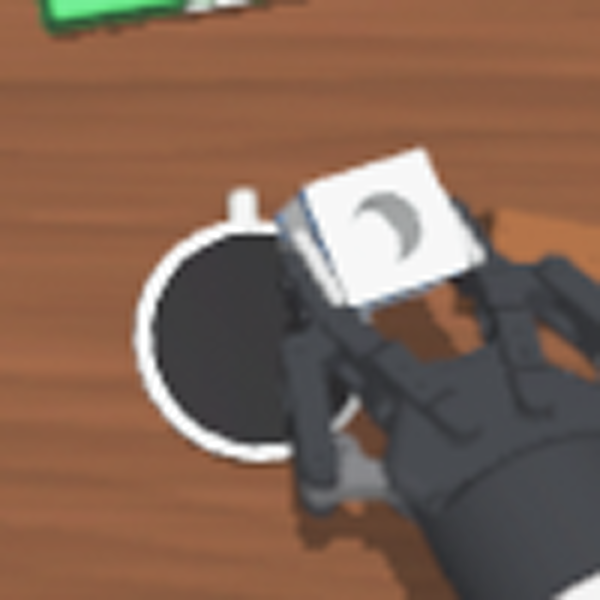

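```bash
python3 -m creep '[[0,0.075,0,-12,0,0,0.6],[0.1,0,-0.055,0,16,0,0.6],[0.105,0,-0.058,0,16,0,0.6],[0.105,0,-0.058,0,16,0,0.6],[0.105,0,-0.058,0,16,0,0.6],[0.105,0,-0.058,0,16,0,0.6],[0.08,0,-0.045,0,13,0,0.6],[0,0,0,0,0,0,0.6]]'
python3 - <<'E'
from h import *
g,a,M=spax(); print(g.round(1),a.round(3),M.round(2).tolist(),sense()["qpos"].round(3))
d=np.array([496,-36,215])-g; print(d, M.T@d)
E
```

```text
clock: 20.15
eef_pos: [449.8, -441.0, 323.4]
tcp_rot: [-3.106, -1.035, 1.022]
contact_force: [0.1, 1.5, -1.4]
opening: 0.504
[ 514.6 -324.5  244.3] [0.036 0.026 0.999] [[0.27, 0.87, 0.42], [0.44, -0.5, 0.75], [0.86, -0.02, -0.51]] [-0.985  0.615  1.614  0.869  1.572 -0.77 ]
[-18.55846269 288.49775785 -29.30260326] [  95.56156787 -158.43805868  224.05218965]
```

```bash
cat >> h.py <<'E'
def tgt(g,phi,t=.495):
    d=np.array([np.cos(phi),np.sin(phi),0]); z=d*np.cos(t)-up*np.sin(t)
    F=frame(z,np.cross(d,up)); return np.array(g)-155*z,F
E
python3 -m creep '[[0,0,0,6,-10,14,0.6],[0,0,0,12,-20,28,0.6],[0,0,0,12,-20,28,0.6],[0,0,0,12,-20,28,0.6],[0,0,0,12,-20,28,0.6],[0,0,0,12,-20,28,0.6],[0,0,0,12,-20,28,0.6],[0,0,0,10,-17,24,0.6],[0,0,0,5,-8,11,0.6],[0,0,0,0,0,0,0.6]]'
python3 - <<'E'
from h import *
g,a,M=spax(); print(g.round(1),a.round(3),sense()["qpos"].round(3))
print(go(*tgt([496,-36,215],1.05)))
E
```

```text
clock: 20.98
eef_pos: [432.7, -145.3, 295.4]
tcp_rot: [-3.093, -0.987, 1.009]
contact_force: [-0.5, -0.5, -2.3]
opening: 0.505
[495.1 -31.9 210.1] [0.067 0.063 0.996] [-0.639  0.377  2.135  1.105  1.183 -0.856]
(array([-11.2,   0.7,  -4.7]), array([-0.013,  0.088, -0.023]))
```

Correct orientation, settle, then look.

```bash
python3 -m creep '[[-0.013,0.088,-0.023,-11,1,-4,0.6],[0,0,0,0,0,0,0.6],[0,0,0,0,0,0,0.6]]'
python3 - <<'E'
from h import *
g,a,M=spax(); print(g.round(1),a.round(4),sense()["qpos"].round(3),sense()["qvel"].round(3))
print(go(*tgt([496,-36,215],1.05)))
f=grab_frame("side"); print(proj(f,g)); crop(f,280,140,90,90,"k1.png",7)
f=grab_frame("top"); print(proj(f,g)); crop(f,210,190,100,90,"k2.png",7)
E
```

```text
clock: 21.23
eef_pos: [429.4, -152.1, 290.5]
tcp_rot: [3.141, -1.069, 1.054]
contact_force: [0.5, -0.2, -2.4]
opening: 0.5
[496.6 -34.  215.9] [0.0034 0.0063 1.    ] [-0.672  0.41   2.14   1.157  1.24  -0.949] [-0.006  0.006 -0.001 -0.    -0.    -0.013]
(array([-2.9,  0. , -1.3]), array([-0.003,  0.007,  0.002]))
[[322.93891076 178.24124714]]
[[259.82979751 238.05139962]]
```

View pics/k1.png

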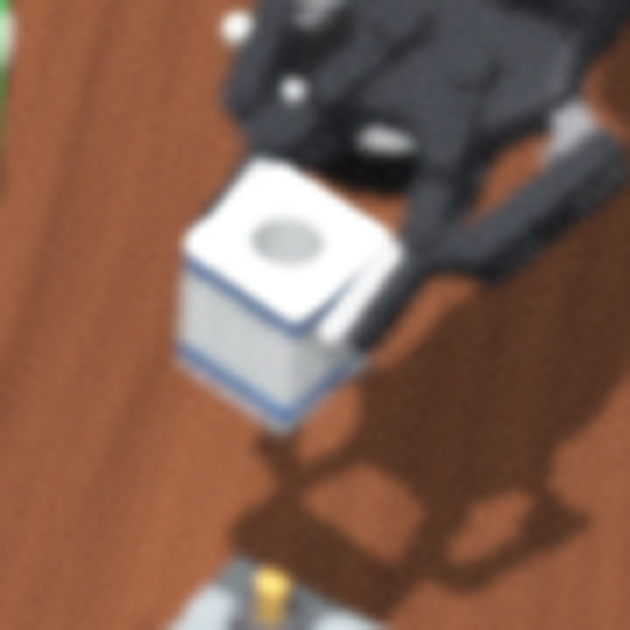

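View pics/k2.png

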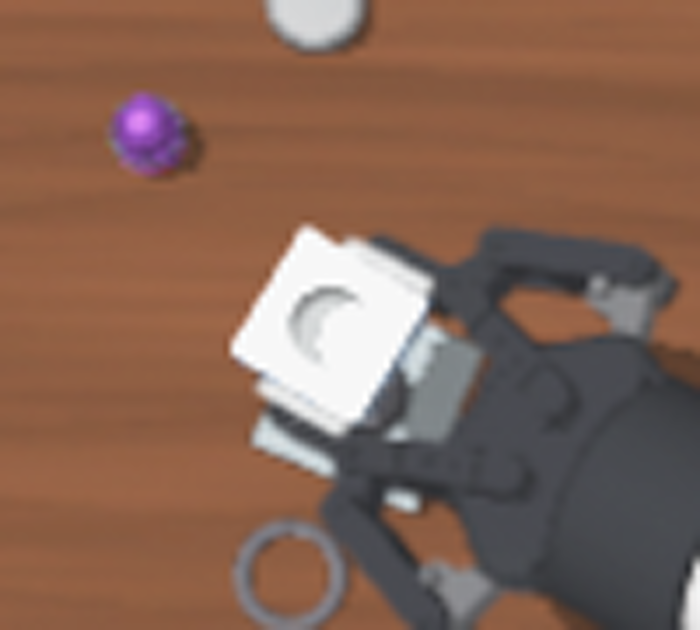

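```bash
cat >> h.py <<'E'
def tri(a,b):
    t=grab_frame("top"); s=grab_frame("side")
    (o1,d1),(o2,d2)=ray(t,*a),ray(s,*b)
    k=np.linalg.lstsq(np.c_[d1,-d2],o2-o1,rcond=None)[0]
    return o1+d1*k[0],o2+d2*k[1]
E
python3 - <<'E'
from h import *
g,a,M=spax()
print("mouth",tri((210+331/7-.43,190+328/7-.43),(280+288/7-.43,140+242/7-.43)),g)
c=lambda a,o:((a[0]/5-.4)+o[0],(a[1]/5-.4)+o[1])
print("plg",tri(c((311,325),(200,180)),c((494,60),(220,210))))
t=grab_frame("top");s=grab_frame("side")
for z in(235,240,245): print(z,at(t,210+331/7-.43,190+328/7-.43,z),at(s,280+288/7-.43,140+242/7-.43,z))
E
```

```text
mouth (array([498.30202354, -27.96534824, 233.34227359]), array([501.57559103, -27.9386296 , 233.66724155])) [496.68328721 -34.1516463  216.03955125]
plg (array([494.0545001 , -35.07683573,  62.73845661]), array([497.2452009 , -35.05729315,  62.98820761]))
235 [498.13797314 -28.02814774 235.        ] [501.43269937 -26.64134458 235.        ]
240 [497.64316773 -28.21756227 240.        ] [500.89662451 -21.77442734 240.        ]
245 [497.14836231 -28.4069768  245.        ] [500.36054965 -16.9075101  245.        ]
```

Run:
```python
from h import *
print(go(*tgt([492.4,-41.2,131],1.05)))
```

```text
(array([-79.5,  -0.4,  33.2]), array([-0.003,  0.004,  0.003]))
```

```bash
python3 -m creep '[[-0.003,0.004,0.003,-10,0,4,0.6],[0,0,0,-20,0,8,0.6],[0,0,0,-20,0,8.5,0.6],[0,0,0,-16,0,7,0.6],[0,0,0,-8,0,3,0.6],[0,0,0,0,0,0,0.6],[0,0,0,0,0,0,0.6]]'
python3 - <<'E'
from h import *
print(go(*tgt([492.4,-41.2,131],1.05)),sense()["qpos"].round(3),sense()["qvel"].round(3))
E
```

```text
clock: 22.22
eef_pos: [426.2, -160.8, 209.1]
tcp_rot: [3.134, -1.073, 1.055]
contact_force: [0.4, -0.1, -1.3]
opening: 0.503
(array([-3.8, -2.1,  2.4]), array([0.003, 0.003, 0.002])) [-0.692  0.586  2.15   1.214  1.18  -1.141] [-0.001  0.013 -0.003 -0.002 -0.005  0.002]
```

```bash
python3 -m creep '[[0.003,0.003,0.002,-3.5,-2,2.4,0.6],[0,0,0,0,0,0,0.6],[0,0,0,0,0,0,0.6]]'
python3 - <<'E'
from h import *
g,a,M=spax(); print(g.round(1),a.round(4),sense()["contact_force"])
print(go(*tgt([492.4,-41.2,131],1.05)),sense()["qvel"].round(3))
f=grab_frame("side");  crop(f,280,170,80,80,"m1.png",8)
f=grab_frame("top");  crop(f,220,200,80,80,"m2.png",8)
E
```

```text
clock: 22.47
eef_pos: [425.1, -159.5, 206.3]
tcp_rot: [3.138, -1.077, 1.054]
contact_force: [-0.1, 0.3, -2.1]
opening: 0.505
[493.1 -41.2 132.8] [-2.2e-03  1.0e-04  1.0e+00] [-0.14978016  0.32886025 -2.1418736 ]
(array([-1.6, -0.5,  0.6]), array([ 0.001, -0.001,  0.002])) [ 0.001 -0.008  0.006 -0.003  0.003  0.001]
```

View pics/m1.png

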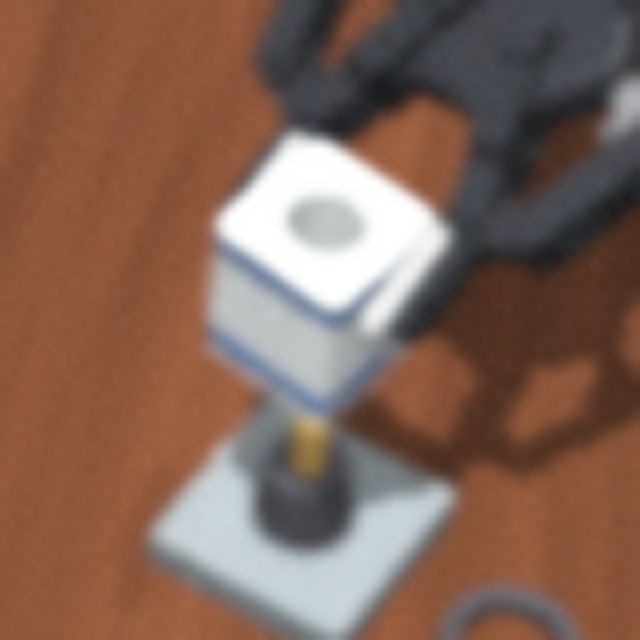

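View pics/m2.png

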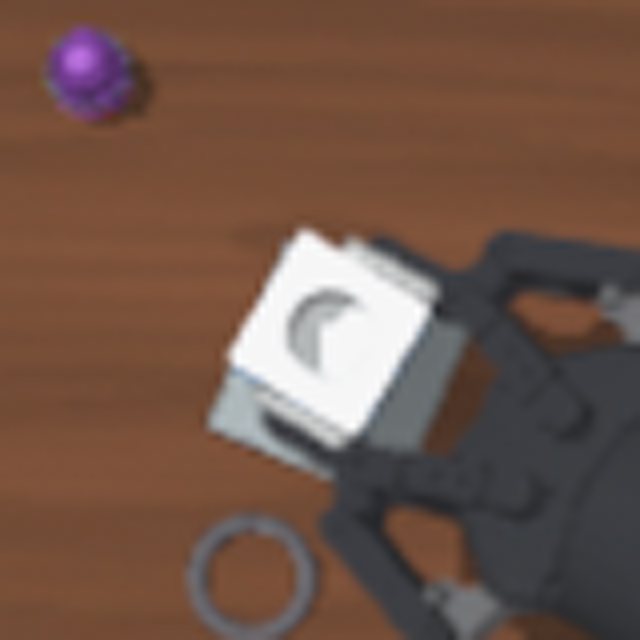

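Run:
```python
from h import *
print("mouth",tri((220+329/8-.44,200+332/8-.44),(280+326/8-.44,170+223/8-.44)))
g,a,M=spax()
s=grab_frame("side")
m=np.array([495.5+2,-36,149])
P=proj(s,[m,m-[0,0,56]]); print(P, (P-[280,170]+.44)*8)
```

```text
mouth (array([495.50081742, -34.35635276, 151.58682567]), array([498.24003735, -34.33887849, 151.82613992]))
[[320.67629614 197.77953978]
 [319.14294145 213.37967664]] [[328.93036912 225.75631828]
 [316.66353161 350.55741312]]
```

Run:
```python
from h import *
print(go(*tgt([492.1,-41.7,103],1.05)))
```

```text
(array([-26.3,  -0.5,  13.2]), array([ 0.001, -0.001,  0.002]))
```

```bash
python3 -m creep '[[0,0,0,-8,0,4,0.6],[0,0,0,-8,-0.5,4,0.6],[0,0,0,-6,0,3,0.6],[0,0,0,-2,0,1,0.6],[0,0,0,0,0,0,0.6],[0,0,0,0,0,0,0.6]]'
python3 - <<'E'
from h import *
g,a,M=spax(); print(g.round(1),a.round(4),sense()["contact_force"])
print(go(*tgt([492.1,-41.7,103],1.05)),go(*tgt([492.1,-41.7,91],1.05)),sense()["qvel"].round(3))
E
```

```text
clock: 23.22
eef_pos: [424.1, -160.1, 175.9]
tcp_rot: [3.138, -1.076, 1.053]
contact_force: [-0.5, 0.0, -2.1]
opening: 0.504
[492.1 -41.8 102.3] [-1.5e-03  4.0e-04  1.0e+00] [-0.4778301   0.01931843 -2.07293666]
(array([ 0.7,  0.1, -0.3]), array([ 0.001, -0.   ,  0.001])) (array([-9.9,  0. ,  5.4]), array([ 0.001, -0.   ,  0.001])) [-0.001  0.017  0.     0.002 -0.001 -0.006]
```

Now press slowly straight down.

```bash
python3 -m creep '[[0,0,0,-2.6,0,1.4,0.6],[0,0,0,-2.6,0,1.4,0.6],[0,0,0,-1.5,0,0.8,0.6],[0,0,0,0,0,0,0.6]]'
python3 - <<'E'
from h import *
g,a,M=spax(); print(g.round(1),a.round(4),sense()["contact_force"].round(2),go(*tgt([492.1,-41.7,91],1.05)))
f=grab_frame("side");  crop(f,280,170,80,80,"n1.png",8)
E
```

```text
clock: 23.55
eef_pos: [424.2, -160.1, 167.8]
tcp_rot: [3.138, -1.077, 1.053]
contact_force: [-0.6, -0.7, -0.7]
opening: 0.505
[492.2 -41.8  94.3] [-2.e-03 -2.e-04  1.e+00] [-0.58 -0.73 -0.68] (array([-2.7, -0.1,  1.6]), array([ 0.001, -0.001,  0.001]))
```

View pics/n1.png

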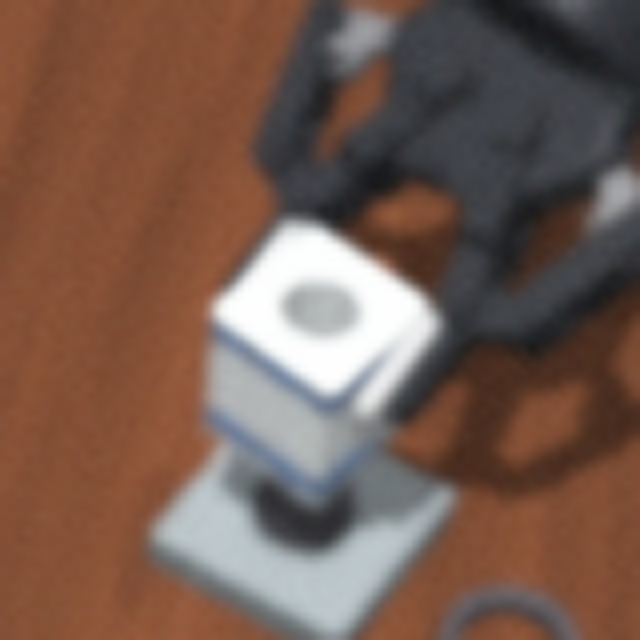

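```bash
python3 -m creep '[[0,0,0,-2,0,1.1,0.6],[0,0,0,-1,0,0.5,0.6],[0,0,0,0,0,0,0.6],[0,0,0,0,0,0,0.6]]'
python3 - <<'E'
from h import *
for i in range(4):
    g,a,M=spax(); print(g.round(1),sense()["contact_force"].round(2)); grab_frame("top")
E
```

```text
clock: 23.93
eef_pos: [424.3, -160.1, 164.8]
tcp_rot: [3.137, -1.078, 1.055]
contact_force: [-1.5, -0.2, 0.2]
opening: 0.506
[492.3 -41.7  91.5] [-1.48 -0.19  0.21]
[492.3 -41.8  91.5] [-1.68 -0.79  0.63]
[492.3 -41.7  91.5] [-1.28 -0.62  0.59]
[492.3 -41.7  91.5] [-0.38 -0.89  0.31]
```

```bash
python3 -m creep '[[0,0,0,-2,0,1.1,0.6],[0,0,0,-1.6,0,0.8,0.6],[0,0,0,0,0,0,0.6],[0,0,0,0,0,0,0.6],[0,0,0,0,0,0,0.6],[0,0,0,0,0,0,0.6]]'
python3 - <<'E'
from h import *
for i in range(4):
    g,a,M=spax(); print(g.round(1),a.round(4),sense()["contact_force"].round(2)); f=grab_frame("side" if i else "top"); 
    if i<2: crop(f,*( (280,170) if i else (220,200)),80,80,f"n{i+2}.png",8)
E
```

```text
clock: 24.63
eef_pos: [424.3, -160.1, 160.6]
tcp_rot: [3.136, -1.079, 1.055]
contact_force: [-0.6, -1.0, 0.9]
opening: 0.506
[492.4 -41.7  87.3] [-0.0037 -0.0012  1.    ] [-0.58 -1.03  0.9 ]
[492.4 -41.7  87.3] [-0.0037 -0.0012  1.    ] [-1.67 -1.12  1.45]
[492.4 -41.7  87.4] [-0.0037 -0.0012  1.    ] [-2.16 -1.51  1.69]
[492.4 -41.7  87.3] [-0.0037 -0.0012  1.    ] [-0.97  0.07  1.17]
```

View pics/n2.png

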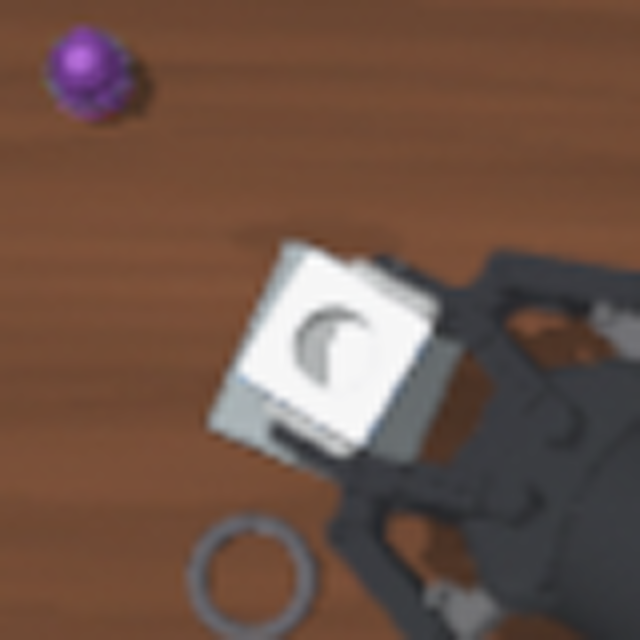

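View pics/n3.png

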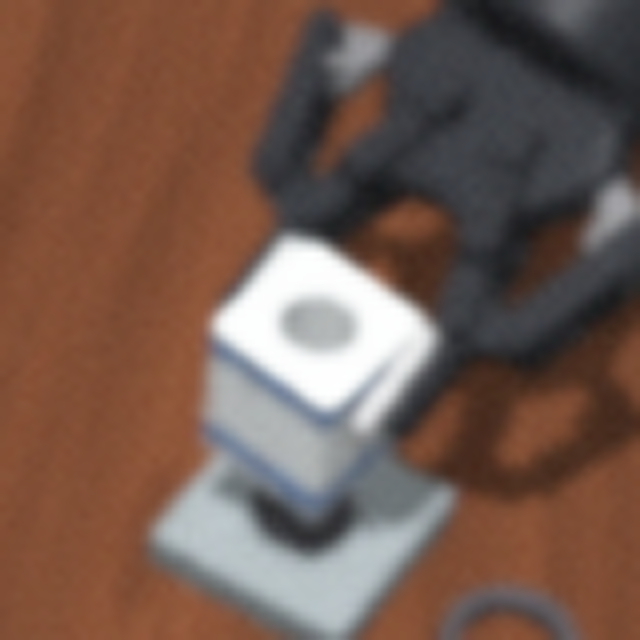

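```bash
python3 - <<'E'
from h import *
print("mouth",tri((220+337/8-.44,200+348/8-.44),(280+319/8-.44,170+324/8-.44)))
E
python3 -m creep '[[0,0,0,0,0,0,0.6],[0,0,0,0,0,0,0.6],[0,0,0,0,0,0,0.6]]'
```

```text
mouth (array([494.57432222, -35.72720276, 105.34353608]), array([497.55032845, -35.70871233, 105.58828431]))
clock: 25.18
eef_pos: [424.3, -160.1, 160.6]
tcp_rot: [3.136, -1.079, 1.055]
contact_force: [-1.6, -1.2, 1.6]
opening: 0.509
```

```bash
python3 -m creep '[[0,0,0,3,0,-1.6,0.6],[0,0,0,6,0,-3.2,0.6],[0,0,0,14,0,-7.6,0.6],[0,0,0,18,0,-9.8,0.6],[0,0,0,18,0,-9.8,0.6],[0,0,0,18,0,-9.8,0.6],[0,0,0,12,0,-6.5,0.6],[0,0,0,5,0,-2.7,0.6],[0,0,0,0,0,0,0.6],[0,0,0,0,0,0,0.6]]'
python3 - <<'E'
from h import *
g,a,M=spax(); print(g.round(1),a.round(4),sense()["contact_force"].round(2),go(*tgt([492.1,-41.7,203],1.05)),sense()["qvel"].round(3))
E
```

```text
clock: 26.02
eef_pos: [423.4, -159.8, 273.5]
tcp_rot: [3.138, -1.073, 1.053]
contact_force: [0.1, -1.0, -2.0]
opening: 0.511
[491.2 -41.8 199.5] [2.0e-04 3.5e-03 1.0e+00] [ 0.1  -1.01 -1.98] (array([ 2.9,  0.9, -1.3]), array([0.001, 0.003, 0.001])) [ 0.001 -0.014 -0.    -0.003 -0.002  0.005]
```

```bash
python3 -m creep '[[0,0,0,0,0,0,0.6],[0,0,0,0,0,0,0.6],[0,0,0,0,0,0,0.6]]'
python3 - <<'E'
from h import *
g,a,M=spax(); print(g.round(1),a.round(4),sense()["qvel"].round(4))
for n in("top","side"): cv2.imwrite(f"pics/{n}9.png",cv2.resize(grab_frame(n)["color"][:,:,::-1],(800,600),interpolation=cv2.INTER_CUBIC))
E
```

```text
clock: 26.27
eef_pos: [423.0, -159.5, 271.7]
tcp_rot: [-3.14, -1.072, 1.048]
contact_force: [-0.0, -1.0, -1.7]
opening: 0.507
[490.6 -41.4 197.6] [0.0027 0.0028 1.    ] [-0.      0.0159  0.0037 -0.0015 -0.0047 -0.005 ]
```

View pics/top9.png

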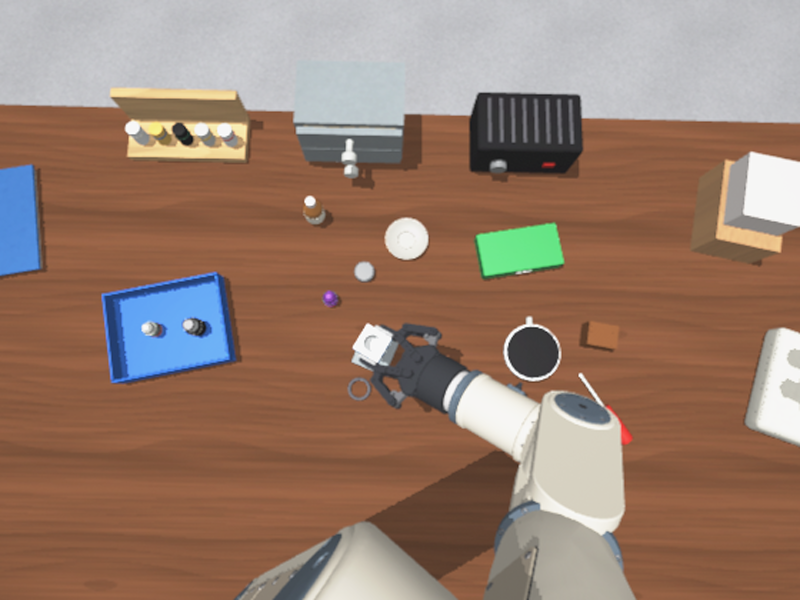

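View pics/side9.png

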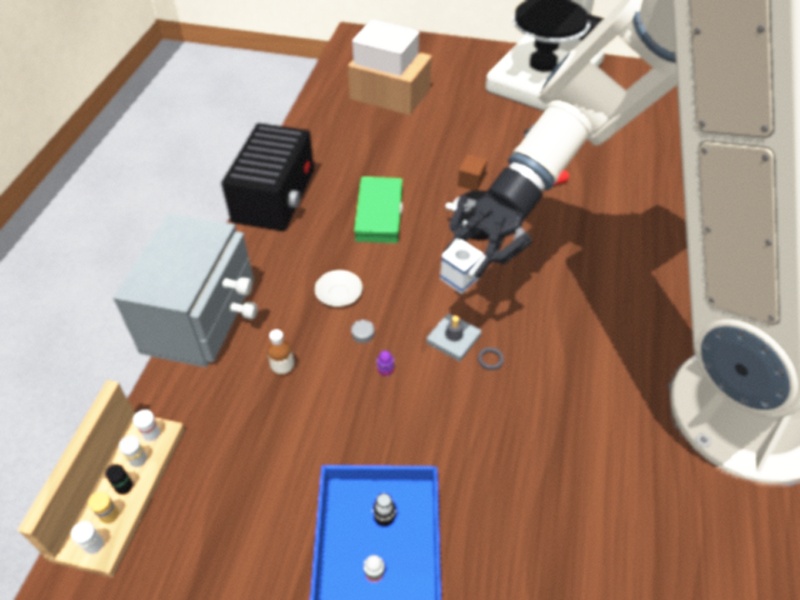

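Run:
```python
from h import *
from rig import job
g,a,M=spax(); print(g.round(1),a.round(4),sense()["qvel"].round(4),sense()["opening"])
print(job.sign_off())
```

```text
[490.6 -41.4 197.6] [0.0028 0.0026 1.    ] [-0.0016 -0.0035 -0.0041 -0.0002  0.0029  0.0022] 0.5034889958722263
the job is handed in; nothing more can be done
None
```

I finished the job and handed it in at about 26 s of the 69 s allowed; the sign-off gave no verdict.

- **Optics:** The objective and then the eyepiece were lowered into the blue tray until they touched the floor. The force read about 23 N at each touch. The last pictures show both standing upright.
- **Spacer:** I gripped it on the stage with the gripper tilted and turned it. The top camera then showed the hole was in the end I had expected, and I turned that end straight up. It was pressed on the plunger less than 1 mm off centre by the camera fix, held for over a second, and lifted straight up.
- **Last check:** The spacer is about 100 mm above the feeler tip, hole up to within 0.005 rad by the arm's pose, still gripped and nearly still. The plunger has sprung back up, and the bystanders, including the purple look-alike, look unmoved. The screwdriver is partly hidden behind the arm, so I could only see part of it.

**Disagreement:** my two estimates of how far the plunger went down differ. The spring force (about 3.4 N) suggests about 9 mm, while the cameras suggest about 13 mm. Both are a clear press and short of the 14 mm stop.

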